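# Load a toolmaker's vise into a sprung checking nest

### The arm

A 6-joint arm with a two-finger parallel gripper is mounted at the origin on a cart in front of the work surface, level with it; the furniture and walls round the work are solid. World frame = base frame: x ahead of the robot, y to its left, z up, the work surface at z = 0. Lengths are in m, angles in rad, forces in N, time in s.
With the tool pointing down it reaches from about 0.3 to 0.875 m from the base axis. Payload 6.4 kg.
Tool frame: the origin (TCP) lies on the mounting face of the last link; the fingertips stand 173 mm ahead of it and the grasp point (between the pads) lies 155 mm ahead of it; x points along the fingers, y is the direction in which the jaws open and shut, and the axes are right-handed (so a half turn about x gives the same grasp; the last joint's range is limited). The gripper opens to 85 mm and grips with 20 to 120 N. Pads are 22 mm wide; open, the fingers measure 114 mm over their backs; the gripper's body (76 mm by 85 mm) begins 54 mm behind the grasp point. The pads swing forward as they close: fully open they stand 13 mm farther back than shut.
Start: joints at [-1.507, 0.181, 1.607, -0, 1.354, -0.206], TCP at [0.153, -0.554, 0.405] pointing down, gripper open.
Joint ranges: [-2.99, 2.99], [-0.89, 2.07], [0.3, 2.58], [-1.14, 4.28], [0, 2.63], [-3.12, 3.12]. Speed limits (rad/s): [2.57, 2.57, 3.01, 3.14, 3.14, 3.14].

### API

Orientations are given as [roll, pitch, yaw] about the fixed x, y, z axes, in that order (R = Rz(yaw) Ry(pitch) Rx(roll)).
In Python, from rig import telemetry, camera, workorder gives the robot as it stands. The module is installed in compiled form; this text tells all that it offers.
- The arm moves only by the tool send_rows, never from a script. Its argument "moves" is a list of rows, each a list of 3 entries, a list of its own where there are three numbers: the closure in counts, from 0 (fully open) to 255 (shut), then the shift along the tool's x, y, z in mm, then the turn about the tool's x in degrees. In form: [[jaw, [x, y, z], turn], ...]. A call has 1 to 5 rows; each row is the pose to reach, as a shift and turn from the pose commanded when the call began, along the tool's axes at that moment; what a row does not reach only later rows make up. A row lasts 1/12 s, in which the tool goes at most 41.7 mm and 7.16 degrees, less where a joint would pass 70% of its speed; a pose out of reach is approached as far as the arm can. A call with a gripper value outside its range is refused whole. The fingers move at their own pace and stop on an object; "newtons" is the grip in N (left out, the last holds). Time passes only in rows, so rows that repeat a pose let the fingers close. It gives the time, the measured TCP pose, the force and the opening at its end, in the units of the state.
- telemetry.read_state(): the state, without advancing time (a new reading comes with each control period).
- camera(name): name is "scene" or "side" or "wrist"; returns a dict with "image" (384x512x3 uint8, red, green, blue), "range_z" (384x512 float32, m along the optical axis (not along the pixel's ray), 0 where there is no reading), "fx", "fy", "cx", "cy" (pixels), "world_from_camera" (4x4, takes a point from camera to world coordinates). Camera axes: x right, y down, z forward; pixel columns grow to the right and rows downward; lengths in m; the calibration is good to about 2 mm. A picture is of the moment at which its call begins.
- workorder.finish_job(): hands the job in, once; it reports no verdict.
The state is a dict: "time_s": time; "joint_pos": joint angles; "qd": joint speeds; "effort": joint torques, N m; "position": TCP position; "ee_rot": TCP orientation; "wrist_force": force on the tool from outside, world axes, zero at the start; "wrist_torque": the same for the moment, N m; "finger_gap": finger opening in m.
Only numpy, scipy, OpenCV 4.12 (cv2) and the standard library are available. Lean on these libraries where they do the work, as an engineer would, in place of code of your own. Each camera call takes 0.05 s, during which the arm holds its last target.

### The job

Load the small toolmaker's vise into the checking nest, fixed-jaw end at the fixed anvil and screw end at the sprung carriage: first stand it upright on the white glide strips in front of the seat, then press the air-damped carriage slowly back to open the gap, and get the vise in against the back fence before the carriage creeps shut. Let go and wait until the carriage has closed on the vise and holds it against the anvil. Do not tip the vise over, and leave the V-block, the spray bottle and the dial indicator stand where they are.

Things in the scene. Friction and masses are not known exactly. Their poses are not given: they have to be found in the camera images.
- vise_mid (a point): Centre of the loose grey toolmaker's vise (about 0.7 kg, 126 long, 40 high, in mm), 20 above its underside; z up, y along it: fixed-jaw end at y=+63, screw end at -63. Base 38 wide (x), 16 high, y=-52 to +63. The two jaws (fixed together) stand side by side at y=+14 to +63, 36 to 38 wide, to full height: grip there across x.
- fixed_jaw_end (a point): Middle of the flat outer face of the vise's fixed-jaw end, 20 mm above its underside; must end at the fixed anvil. Axes as the vise's.
- screw_end (a point): Outer face of the vise's screw head (13 mm round, on the centre line), 24 mm above its underside; must end at the carriage. 5 mm inside it a 5 mm thick cross bar reaches 29 mm to either side at that height, above the fence.
- nest_seat (a point): Middle of the fixed nest's seat, on top of the glide strips, 10 mm above the worktop. x: from the open front to the back fence, y: to the anvil, z up. A loaded vise has its underside centre here, axes alike. Fence face at x=+19 mm, 22 high above the worktop, y=-34 to +64; dashpot cylinder behind it at x=46, 41 high. Bed 8 high: x=-95 to +62, y=-153 to +93.
- loading_place (a point): On top of the glide strips in front of the seat, 58 mm from nest_seat towards the front, same axes and height: the vise fits here, parallel to its seated place, clear of anvil and carriage. Four white slippery strips (friction about 0.12, 14 mm wide) run along x from 34 mm before to 76 mm behind this point, at y=-52, -18, +18, +50 mm.
- anvil_face (a point): Middle of the fixed anvil's pad face, at y=+63 mm from nest_seat, 34 mm above the worktop; axes as the nest's. Its steel block is 42 mm wide (x=-21 to +21), 28 mm thick, top 52 mm above the worktop.
- push_tab (a point): Middle of the inner face (facing the anvil) of the upright push tab on the carriage, 76 mm above the worktop; moves with it; axes as the nest's. Tab 32 mm wide in x, 8 thick in y, 54 to 88 mm above the worktop. Carriage block below: 42 wide (x=-21 to +21), 54 high; its clamping face is 15 mm nearer to the anvil. Press towards -y.
- carriage (a joint): Carriage pressed back, m: 0 shut (104 mm from anvil), 0.062 at its stop; the vise fits in above 0.022, where it is held. Weak spring 2.5 to 3.7 N; dashpot resists with 0.9 N per mm/s (15 mm/s takes 17 N). Let go at the stop it creeps back at 3 to 4 mm/s, 10 s to 0.022. It slides the vise on the strips to the anvil at about 2 mm/s.
- v_block_mid (a point): Bystander: centre of a loose steel V-block, 44 x 36 x 34 mm, near the vise, standing on the worktop. Leave alone.
- spray_mid (a point): Bystander: centre, half-way up, of a loose small white spray bottle, 31 mm round, 87 mm high, near the vise. Leave alone.
- stand_foot (a point): Bystander: underside centre of the loose dial indicator stand (66 x 167 mm, 237 mm high, tips easily) behind the nest; pass in front of it or above. Leave alone.
There are look-alikes about, which are no part of the job. Leave any blue or pink look-alike of the part that bears vise_mid alone.

How it is judged:
On the way:
1. the carriage is pressed back until the gap is longer than the vise, while the vise stands on the strips in front of the seat (value of joint carriage above 0.026 m and x of vise_mid in the frame of nest_seat between -0.1 and -0.025 m and y of vise_mid in the frame of nest_seat between -0.04 and 0.04 m and z of vise_mid in the frame of nest_seat between 0.016 and 0.024 m), for 0.1 s.
At the end, for the whole second after the job is handed in: Vise upright (0.05 rad) on the strips in the seat: centre within 4 mm in x (at the fence), 2.5 mm in y (at the anvil), 3 mm in height, square within 0.05 rad, fixed-jaw end at the anvil; carriage closed on it (within 3 mm of 0.022) and at rest (x of vise_mid in the frame of nest_seat between -0.004 and 0.004 m and y of vise_mid in the frame of nest_seat between -0.0025 and 0.0025 m and z of vise_mid in the frame of nest_seat between 0.017 and 0.023 m and angle between the y axis of vise_mid and the y axis of nest_seat, either way round below 0.05 rad and y of fixed_jaw_end in the frame of nest_seat above 0.055 m and angle between vise_mid's own z axis and vertical below 0.05 rad and value of joint carriage between 0.019 and 0.025 m and velocity of joint carriage between -0.0015 and 0.0015 m/s); the robot touches nothing.
It fails at once if the vise is tipped over (angle between vise_mid's own z axis and vertical above 0.6 rad).
It fails at once if the V-block is displaced by more than 20 mm or knocked over (distance of v_block_mid from where it was at the start of the episode above 0.02 m or angle between v_block_mid's own z axis and vertical above 0.3 rad).
It fails at once if the spray bottle is displaced by more than 20 mm or knocked over (distance of spray_mid from where it was at the start of the episode above 0.02 m or angle between spray_mid's own z axis and vertical above 0.3 rad).
It fails at once if the dial indicator stand is displaced by more than 20 mm or knocked over (distance of stand_foot from where it was at the start of the episode above 0.02 m or angle between stand_foot's own z axis and vertical above 0.3 rad).
It also fails if it takes over 72 s, if anything falls off the work surface, if the arm or the gripper's body presses on something with over 40 N, if the wrist force passes 120 N, or if a joint passes its speed limit or range.

## Working session

There is one attempt and no reset: what is moved stays moved. The work goes in short steps, Python scripts to look and compute and a tool call to move; the robot and the scene stay as the last step left them, time stands still between calls to the robot, and variables do not carry over. Pictures are saved under pics/ and viewed, and the job is handed in when it is done.

Besides the shell and the picture viewer there is one more tool, called after "Request:" by a JSON object that holds its "name" and its "arguments". send_rows: Moves the arm, as the interface text tells. Its arguments: {"type":"object","properties":{"moves":{"type":"array"},"newtons":{"type":"number"}},"required":["moves"]}

```bash
mkdir -p pics; cat > h.py <<'E'
import numpy as np, cv2
from rig import telemetry, camera, workorder
def snap(n,tag):
    c=camera(n); cv2.imwrite(f'pics/{tag}.png',c['image'][:,:,::-1]); np.savez(f'pics/{tag}.npz',**c); return c
def pts(c):
    h,w=c['range_z'].shape; u,v=np.meshgrid(np.arange(w),np.arange(h)); z=c['range_z']
    P=np.stack([(u-c['cx'])/c['fx']*z,(v-c['cy'])/c['fy']*z,z,np.ones_like(z)],-1)
    return (P@c['world_from_camera'].T)[...,:3]
E
python3 - <<'E'
from h import *
print(telemetry.read_state())
for n in ['scene','side','wrist']:
    c=snap(n,n+'0'); print(n,c['fx'],c['cx'],c['cy'],c['world_from_camera'].round(3).tolist())
E
```

```text
{'time_s': 0.0, 'joint_pos': array([-1.50733088e+00,  1.81533239e-01,  1.60798402e+00, -1.42904376e-05,
        1.35379796e+00, -2.06309718e-01]), 'qd': array([-0.00174032,  0.00024301,  0.00153164,  0.00052043,  0.00042153,
        0.00063094]), 'effort': array([-3.67555491e-03, -4.44879520e+01, -3.51335120e+01, -4.31689077e-04,
        8.97276273e-03, -6.51221967e-06]), 'position': array([ 0.15323944, -0.55394795,  0.40379987]), 'ee_rot': array([-1.76900784,  1.5690737 ,  1.64236306]), 'wrist_force': array([0.38881705, 0.21030475, 0.60526559]), 'wrist_torque': array([ 0.00800843,  0.05249432, -0.02026742]), 'finger_gap': 0.08532866466059989}
scene 464.2652715650448 255.94085921949784 198.01123044906342 [[-0.483, -0.499, 0.72, -0.341], [-0.876, 0.263, -0.404, 0.703], [0.012, -0.826, -0.564, 0.775], [0.0, 0.0, 0.0, 1.0]]
side 480.1738390932759 250.49238240891253 197.53476966686603 [[-0.984, -0.06, 0.168, 0.348], [-0.178, 0.406, -0.896, 1.325], [-0.015, -0.912, -0.41, 0.586], [0.0, 0.0, 0.0, 1.0]]
wrist 278.2162946849501 253.51465664521075 190.4938553946038 [[0.267, -0.923, -0.278, 0.223], [-0.964, -0.256, -0.074, -0.536], [-0.003, 0.288, -0.958, 0.373], [0.0, 0.0, 0.0, 1.0]]
```

View pics/scene0.png

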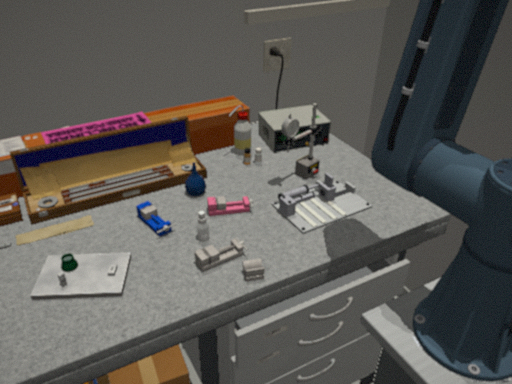

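View pics/side0.png

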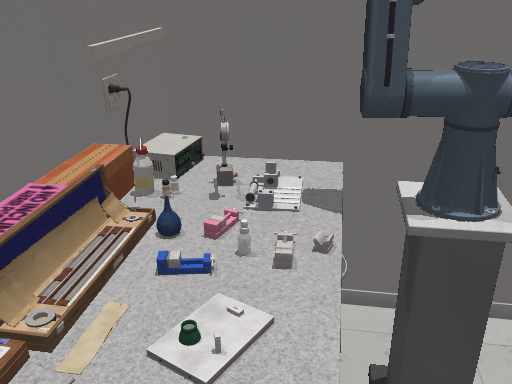

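View pics/wrist0.png

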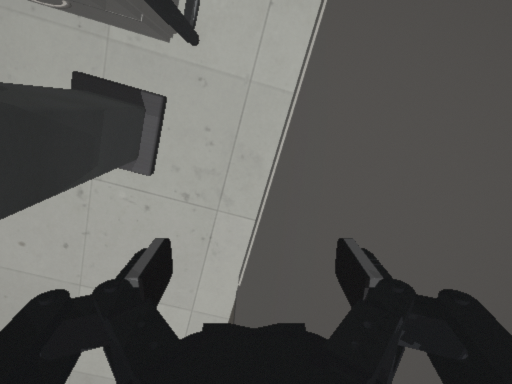

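The scene view shows the grey vise near (218,254), the spray bottle at (203,228), the V-block at (253,268), the nest at (320,200) and the pink and blue look-alikes at (228,205) and (153,217). I'll make height maps of both regions next.

```bash
python3 - <<'E'
from h import *
L=lambda t:{k:v for k,v in np.load(f'pics/{t}.npz').items()}
s,d=L('scene0'),L('side0')
for c,n,b in((s,'s',(180,190,290,290)),(s,'sn',(250,90,390,240)),(d,'d',(200,180,350,280)),(d,'dn',(200,100,330,220))):
    x0,y0,x1,y1=b; im=c['image'][y0:y1,x0:x1,::-1]
    f=min(780/(x1-x0),590/(y1-y0)); cv2.imwrite(f'pics/z_{n}.png',cv2.resize(im,None,fx=f,fy=f,interpolation=cv2.INTER_CUBIC))
for c,n in((s,'scene'),(d,'side')):
    P=pts(c)
    for nm,(u,v) in {'scene':{'vise':(218,254),'spray':(203,228),'vb':(253,270),'nest':(320,210)},'side':{'vise':(285,248),'spray':(244,240),'vb':(323,240),'nest':(280,192)}}[n].items(): print(n,nm,P[v,u].round(4))
E
```

```text
scene vise [0.4358 0.3684 0.0367]
scene spray [0.5347 0.3639 0.0455]
scene vb [0.3516 0.3189 0.0326]
scene nest [0.5022 0.0203 0.0066]
side vise [0.4464 0.3887 0.0381]
side spray [0.5428 0.3756 0.0432]
side vb [0.3643 0.3045 0.019 ]
side nest [0.5037 0.0148 0.0105]
```

View pics/z_s.png

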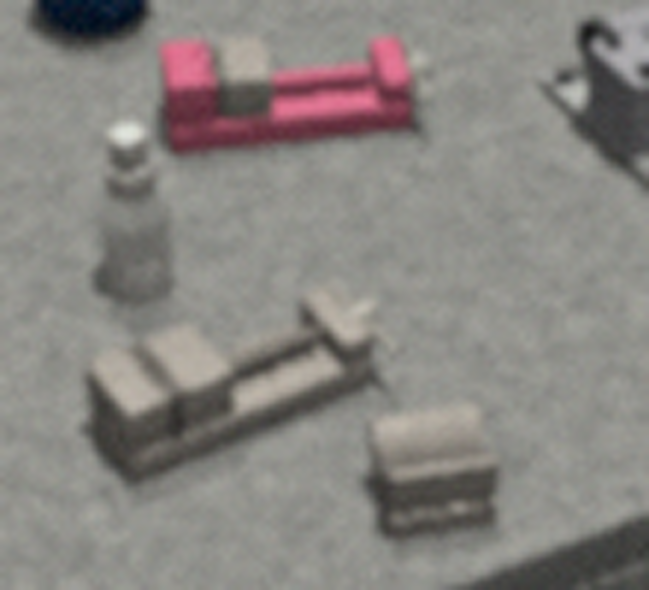

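View pics/z_sn.png

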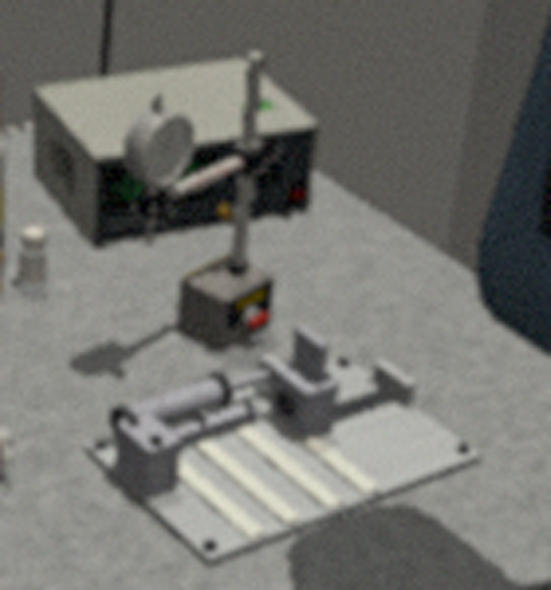

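View pics/z_d.png

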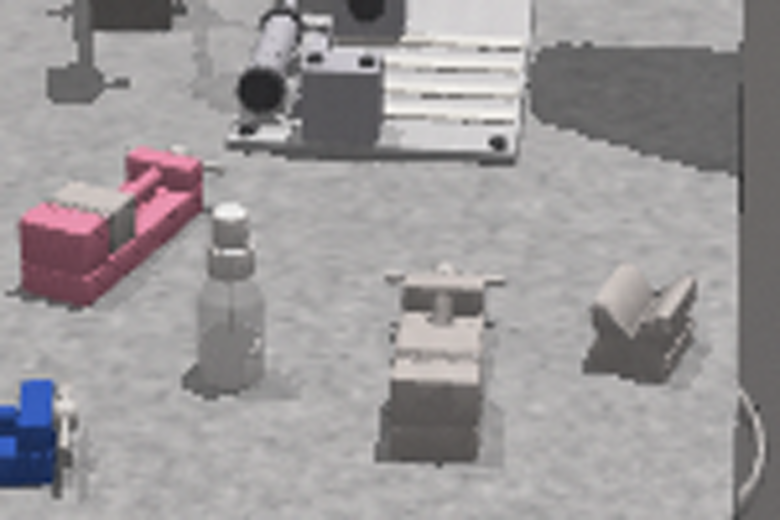

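View pics/z_dn.png

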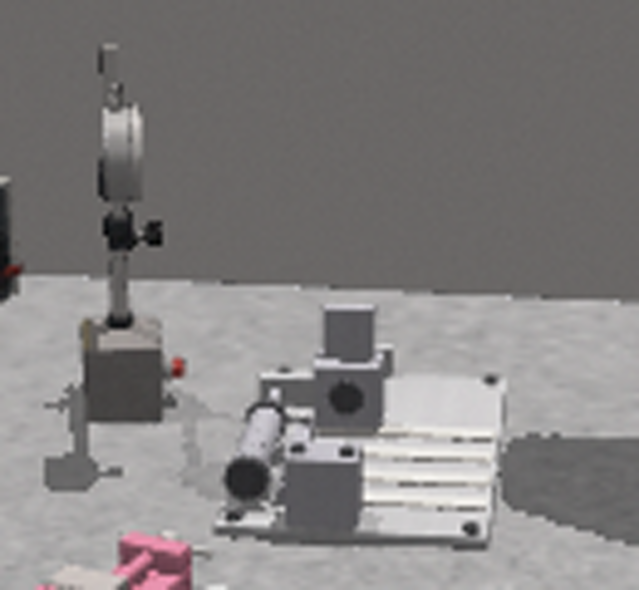

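```bash
python3 - <<'E'
from h import *
L=lambda t:{k:v for k,v in np.load(f'pics/{t}.npz').items()}
S=[L('scene0'),L('side0')]
def sel(c,b,z0,z1):
    P=pts(c).reshape(-1,3); m=(P[:,0]>b[0])&(P[:,0]<b[1])&(P[:,1]>b[2])&(P[:,1]<b[3])&(P[:,2]>z0)&(P[:,2]<z1)&(c['range_z'].ravel()>0); return P[m]
def rect(q,n):
    if len(q)<5: print(n,len(q));return
    r=cv2.minAreaRect((q[:,:2]*1000).astype(np.float32)); print(n,len(q),'c',np.round(r[0],1),'sz',np.round(r[1],1),'ang',round(r[2],2),'zmed',np.median(q[:,2]).round(4), 'mm',q.min(0).round(4),q.max(0).round(4))
for c in S:
    print('---')
    rect(sel(c,(.38,.5,.29,.48),.035,.048),'visetop')
    rect(sel(c,(.38,.5,.36,.48),.035,.048),'jawtop')
    rect(sel(c,(.38,.5,.29,.48),.005,.06),'viseall')
    rect(sel(c,(.5,.58,.33,.41),.01,.1),'spray')
    rect(sel(c,(.3,.4,.25,.35),.01,.1),'vb')
    for z0,z1 in((.004,.012),(.045,.06),(.083,.093)): rect(sel(c,(.42,.66,-.16,.14),z0,z1),f'nest{z0}')
    rect(sel(c,(.42,.66,.03,.14),.048,.057),'anvtop')
    rect(sel(c,(.42,.66,-.12,.02),.048,.058),'cartop')
    rect(sel(c,(.55,.8,-.15,.15),.1,.3),'standhi')
    rect(sel(c,(.6,.8,-.15,.15),.015,.3),'stand')
# z map top views
W=[]
for i,c in enumerate(S):
    P=pts(c).reshape(-1,3); col=c['image'].reshape(-1,3)
    m=(P[:,2]>-.02)&(P[:,0]>.3)&(P[:,0]<.75)&(P[:,1]>-.17)&(P[:,1]<.48)&(P[:,2]<.12)
    im=np.zeros((560,780,3),np.uint8)
    for p,k in zip(P[m],col[m]):
        u=int((.48-p[1])*1200);v=int((.75-p[0])*1200)
        cv2.circle(im,(u,v),1,tuple(int(a) for a in k[::-1]),-1)
    cv2.imwrite(f'pics/top{i}.png',im)
E
```

```text
---
visetop 245 c [422.5 377.7] sz [114.3  58. ] ang 27.09 zmed 0.0392 mm [0.3837 0.3267 0.035 ] [0.4724 0.4177 0.0431]
jawtop 243 c [451.  392.3] sz [40.6 50.4] ang 6.4 zmed 0.0392 mm [0.4303 0.3665 0.035 ] [0.4724 0.4177 0.0431]
viseall 904 c [429.2 352.4] sz [103.4 126.9] ang 3.97 zmed 0.0258 mm [0.3801 0.2906 0.0051] [0.4848 0.4185 0.0431]
spray 273 c [543.6 363.9] sz [30.5 23.4] ang 57.34 zmed 0.0465 mm [0.531  0.3461 0.0103] [0.5564 0.3774 0.0879]
vb 351 c [365.6 312.3] sz [44.6 40.6] ang 74.57 zmed 0.0273 mm [0.3408 0.2862 0.0103] [0.3897 0.337  0.0363]
nest0.004 2031 c [542.9   5.5] sz [245.  253.2] ang 2.47 zmed 0.0082 mm [ 0.4215 -0.1248  0.004 ] [0.6599 0.1372 0.012 ]
nest0.045 222 c [536.9  43.8] sz [ 46.9 168.7] ang 2.07 zmed 0.0521 mm [ 0.5109 -0.0408  0.0451] [0.5611 0.1287 0.06  ]
nest0.083 26 c [541.3 -26.5] sz [32.1  9.3] ang 0.08 zmed 0.0867 mm [ 0.5253 -0.0312  0.0834] [ 0.5574 -0.0219  0.0901]
anvtop 106 c [535.2 112.5] sz [45.8 30.3] ang 3.62 zmed 0.0515 mm [0.5122 0.0969 0.0483] [0.5576 0.1287 0.0561]
cartop 78 c [538.7 -25.5] sz [45.4 30.2] ang 1.73 zmed 0.053
[... 986 characters left out ...]
0.045 176 c [535.7  40.7] sz [ 41.4 175.7] ang 2.0 zmed 0.0522 mm [ 0.5127 -0.0476  0.0451] [0.5589 0.1284 0.059 ]
nest0.083 25 c [538.5 -26.1] sz [28.4 11.2] ang 1.02 zmed 0.0865 mm [ 0.5243 -0.0319  0.0839] [ 0.5529 -0.0205  0.0908]
anvtop 74 c [533.8 109.9] sz [31.5 41.6] ang 88.32 zmed 0.0522 mm [0.5127 0.0935 0.0481] [0.5541 0.1254 0.0568]
cartop 68 c [538.9 -25.5] sz [40.9 34.9] ang 15.17 zmed 0.0539 mm [ 0.517  -0.0476  0.0481] [ 0.5589 -0.0093  0.0575]
standhi 298 c [670.3 -10.5] sz [ 32.  146.2] ang 15.27 zmed 0.1965 mm [ 0.6409 -0.08    0.1012] [0.703  0.0608 0.2375]
stand 627 c [673.4 -17.5] sz [ 63.3 161.2] ang 12.12 zmed 0.0808 mm [ 0.6409 -0.0985  0.0151] [0.7193 0.0608 0.2375]
```

View pics/top0.png

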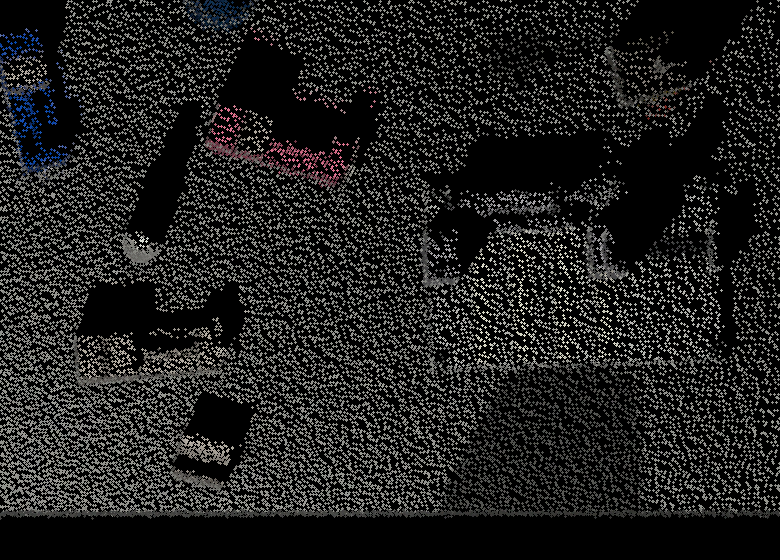

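View pics/top1.png

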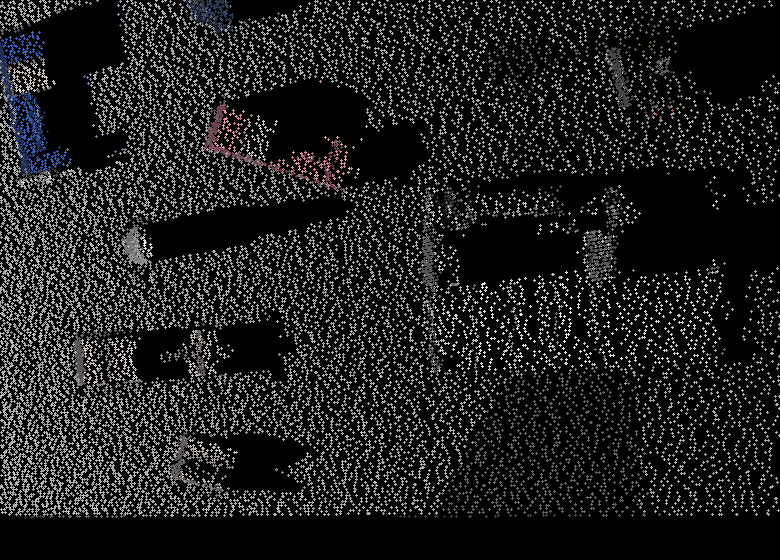

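```bash
cat >> h.py <<'E'
from scipy.spatial.transform import Rotation as Ro
def tool():
    s=telemetry.read_state(); return s,np.array(s['position']),Ro.from_euler('xyz',s['ee_rot']).as_matrix()
def shift(tx,ty,tz,yaw=None):
    """tool-frame shift mm to world target, turn deg so that tool-y has world heading yaw (deg)"""
    s,p,R=tool(); d=R.T@(np.array([tx,ty,tz])-p)*1000
    h=np.degrees(np.arctan2(R[1,1],R[0,1])); out=[d.round(1)]
    if yaw is not None: out.append([round(-((yaw+k-h+180)%360-180),1) for k in (0,180)])
    print('t',round(s['time_s'],2),'p',p.round(4),'yhead',h.round(2),'q1,q6',s['joint_pos'][[0,5]].round(2),'shift',*out)
E
python3 - <<'E'
from h import *
s,p,R=tool(); print(R.round(3)); 
for t in [(.45,-.25,.4),(.45,.391,.3)]: shift(*t,4)
E
```

```text
[[-0.     0.266 -0.964]
 [ 0.001 -0.964 -0.266]
 [-1.    -0.001 -0.   ]]
t 0.15 p [ 0.1532 -0.554   0.404 ] yhead -74.54 q1,q6 [-1.51 -0.21] shift [   4.4 -213.9 -367. ] [np.float64(-78.5), np.float64(101.5)]
t 0.15 p [ 0.1532 -0.554   0.404 ] yhead -74.54 q1,q6 [-1.51 -0.21] shift [ 105.2 -831.6 -537.8] [np.float64(-78.5), np.float64(101.5)]
```

Request:
{"name": "send_rows", "arguments": {"moves": [[60,[0,-21,-36],0],[60,[0,-42,-72],0],[60,[0,-63,-108],0],[60,[0,-84,-144],0],[60,[0,-105,-180],0]], "newtons": 100}}

```text
time_s: 0.57
position: [0.2995, -0.4034, 0.4044]
ee_rot: [-1.738, 1.57, 1.673]
wrist_force: [1.2, -0.7, -0.6]
finger_gap: 0.0653
```

Request:
{"name": "send_rows", "arguments": {"moves": [[60,[0,-21,-36],0],[60,[0,-42,-72],0],[60,[0,-63,-108],0],[60,[0,-84,-144],0],[60,[0,-105,-180],0]]}}

```text
time_s: 0.98
position: [0.4452, -0.2541, 0.4047]
ee_rot: [1.796, 1.571, -1.075]
wrist_force: [-0.5, -1.0, -0.1]
finger_gap: 0.0653
```

```bash
python3 - <<'E'
from h import *
shift(.46,.05,.40,4); shift(.45,.391,.3,4)
print(telemetry.read_state()['finger_gap'])
E
```

```text
t 0.98 p [ 0.4452 -0.2541  0.4047] yhead -74.55 q1,q6 [-0.75  0.55] shift [   4.6 -289.1  -95.3] [np.float64(-78.5), np.float64(101.5)]
t 0.98 p [ 0.4452 -0.2541  0.4047] yhead -74.55 q1,q6 [-0.75  0.55] shift [ 104.6 -620.5 -176.5] [np.float64(-78.5), np.float64(101.5)]
0.06533985794983757
```

Request:
{"name": "send_rows", "arguments": {"moves": [[60,[0,-38,-12],-7],[60,[0,-76,-24],-14],[60,[0,-114,-36],-21],[60,[0,-152,-48],-28],[60,[0,-190,-60],-35]]}}

```text
time_s: 1.4
position: [0.4509, -0.0549, 0.4045]
ee_rot: [-1.629, 1.571, 2.399]
wrist_force: [0.7, -0.5, -0.3]
finger_gap: 0.0651
```

```bash
python3 - <<'E'
from h import *
shift(.48,.0,.40,4)
E
```

```text
t 1.4 p [ 0.4509 -0.0549  0.4045] yhead -39.21 q1,q6 [-0.38  0.3 ] shift [  4.5 -12.2 -60.9] [np.float64(-43.2), np.float64(136.8)]
```

Request:
{"name": "send_rows", "arguments": {"moves": [[60,[0,-6,-30],-7],[60,[0,-12,-60],-14],[60,[0,-12,-60],-21],[60,[0,-12,-60],-28],[60,[0,-12,-60],-35]]}}

```text
time_s: 1.82
position: [0.4803, -0.002, 0.4044]
ee_rot: [-1.692, 1.57, 2.95]
wrist_force: [-0.9, 0.7, 0.1]
finger_gap: 0.0658
```

```bash
python3 - <<'E'
from h import *
snap('wrist','w1'); snap('scene','s1')
shift(.45,.391,.3,4)
E
```

```text
t 1.92 p [ 0.4803 -0.0026  0.4044] yhead -4.43 q1,q6 [-0.25 -0.18] shift [ 104.5  -60.5 -390. ] [np.float64(-8.4), np.float64(171.6)]
```

View pics/w1.png

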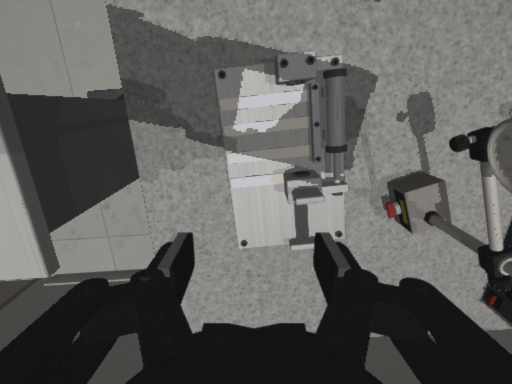

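The wrist view shows the nest bed with corners near (216,70), (239,249), (345,247) and (342,57), the anvil at (296,68), the carriage at (303,187), and the dashpot cylinder at (336,110).

```bash
python3 - <<'E'
from h import *
c={k:v for k,v in np.load('pics/w1.npz').items()}
P=pts(c); z=P[...,2]; 
def reg(b): 
    m=np.zeros(z.shape,bool); m[b[1]:b[3],b[0]:b[2]]=1; return m
def rect(m,n):
    q=(P[m][:,:2]*1000).astype(np.float32); r=cv2.minAreaRect(q); print(n,len(q),np.round(r[0],1),np.round(r[1],1),round(r[2],2),np.median(z[m]).round(4), 'pct',np.percentile(q,[2,98],axis=0).round(1).tolist())
rect(reg((200,50,360,255))&(z>.0055)&(z<.0125),'bed')
rect(reg((265,45,325,90))&(z>.047)&(z<.057),'anvil')
rect(reg((275,165,335,210))&(z>.047)&(z<.059),'car')
rect(reg((275,165,335,215))&(z>.08)&(z<.095),'tab')
rect(reg((310,60,360,180))&(z>.034)&(z<.047),'cyl')
# bed corners / screws by rays on z=.008
def ray(u,v,h):
    M=c['world_from_camera']; d=M[:3,:3]@np.array([(u-c['cx'])/c['fx'],(v-c['cy'])/c['fy'],1]); o=M[:3,3]; return (o+d*(h-o[2])/d[2])[:2].round(4)
hsv=cv2.cvtColor(c['image'],cv2.COLOR_RGB2GRAY)
for n,(u,v) in {'TL':(222,74),'BL':(244,243),'BR':(338,234),'TR':(335,62)}.items():
    w=hsv[v-4:v+5,u-4:u+5].astype(float); k=np.clip(np.median(w)-w-30,0,None); yy,xx=np.mgrid[v-4:v+5,u-4:u+5]
    uu,vv=(k*xx).sum()/k.sum(),(k*yy).sum()/k.sum(); print(n,uu.round(1),vv.round(1),ray(uu,vv,.008))
im=cv2.resize(c['image'][40:260,190:380,::-1],None,fx=2.7,fy=2.7,interpolation=cv2.INTER_CUBIC); cv2.imwrite('pics/w1z.png',im)
E
```

```text
bed 16399 [520.7  -2. ] [156.6 245.6] 2.09 0.0078 pct [[444.4, -116.3], [594.4, 115.9]]
anvil 1117 [533.2 108.4] [42.  28.3] 1.87 0.0515 pct [[513.0, 94.8], [552.8, 121.5]]
car 522 [538.2 -30. ] [41.7 30. ] 2.27 0.0532 pct [[517.7, -43.2], [558.4, -15.1]]
tab 248 [538.2 -31.3] [31.4  8.6] 2.18 0.0869 pct [[523.3, -35.1], [553.6, -27.0]]
cyl 1291 [571.   44.3] [120.5  45.4] 88.56 0.0374 pct [[556.9, 10.8], [589.7, 102.6]]
TL 221.3 74.4 [0.4478 0.1103]
BL 243.6 242.9 [ 0.4566 -0.1179]
BR 338.4 233.6 [ 0.5936 -0.1127]
TR 335.1 61.4 [0.5859 0.115 ]
```

View pics/w1z.png

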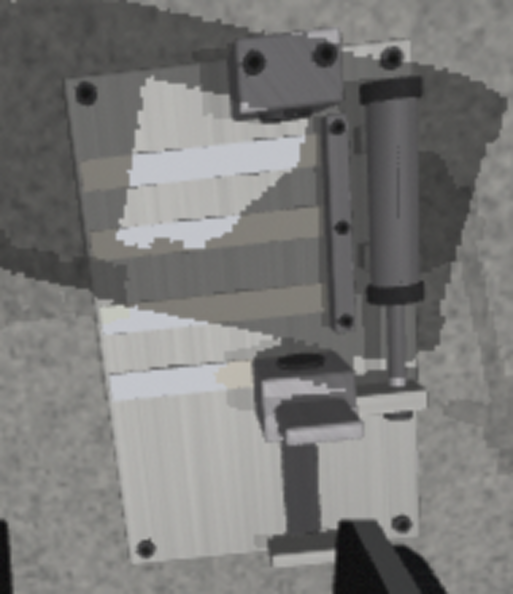

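Request:
{"name": "send_rows", "arguments": {"moves": [[60,[0,-6,-39],-2],[60,[0,-12,-78],-4],[60,[0,-18,-117],-6],[60,[0,-24,-156],-8],[60,[5,-30,-195],-8.4]]}}

```text
time_s: 2.33
position: [0.4657, 0.1954, 0.4007]
ee_rot: [1.666, 1.569, 0.159]
wrist_force: [1.0, -0.1, -0.6]
finger_gap: 0.0651
```

```bash
python3 - <<'E'
from h import *
shift(.45,.391,.35,4)
E
```

```text
t 2.33 p [0.4657 0.1954 0.4007] yhead 3.64 q1,q6 [0.16 0.1 ] shift [  50.7   -3.4 -196.2] [np.float64(-0.4), np.float64(179.6)]
```

Request:
{"name": "send_rows", "arguments": {"moves": [[60,[10,0,-35],0],[60,[20,-1,-70],0],[60,[30,-2,-105],0],[60,[30,-3,-130],0],[60,[30,-3,-130],0]]}}

```text
time_s: 2.75
position: [0.4529, 0.3268, 0.3687]
ee_rot: [-2.14, 1.569, 2.639]
wrist_force: [-0.3, -0.4, 0.5]
finger_gap: 0.0656
```

```bash
python3 - <<'E'
from h import *
snap('wrist','w2')
shift(.45,.391,.25,4)
E
```

```text
t 2.8 p [0.4534 0.3251 0.369 ] yhead 3.83 q1,q6 [0.41 0.34] shift [119.    1.1 -66. ] [np.float64(-0.2), np.float64(179.8)]
```

View pics/w2.png

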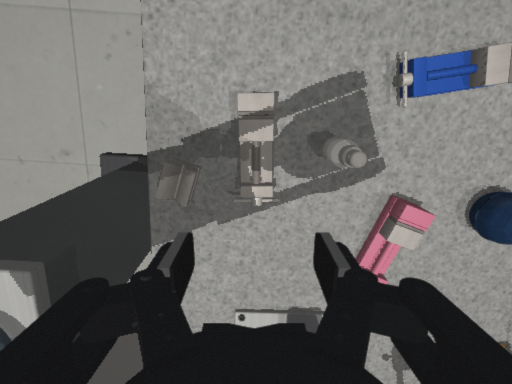

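```bash
python3 - <<'E'
from h import *
c={k:v for k,v in np.load('pics/w2.npz').items()}
P=pts(c); z=P[...,2]
m=np.zeros(z.shape,bool); m[80:145,225:290]=1
for n,b,z0,z1 in (('jaws',(225,80,290,145),.034,.046),('all',(225,80,290,205),.008,.046),('body<y',(225,140,290,190),.008,.046),('spray',(315,120,375,175),.02,.1),('vb',(150,150,210,215),.02,.05)):
    m=np.zeros(z.shape,bool); m[b[1]:b[3],b[0]:b[2]]=1; m&=(z>z0)&(z<z1)
    q=(P[m][:,:2]*1000).astype(np.float32); r=cv2.minAreaRect(q); print(n,len(q),np.round(r[0],1),np.round(r[1],1),round(r[2],2),np.median(z[m]).round(4),np.percentile(q,[2,98],axis=0).round(1).tolist())
E
```

```text
jaws 1712 [448.9 388.5] [37.2 48.6] 5.05 0.0391 [[430.9, 365.4], [467.3, 411.9]]
all 3778 [453.3 350.4] [ 55.9 124.4] 3.85 0.0296 [[431.8, 292.7], [472.8, 410.7]]
body<y 1643 [454.1 336.8] [38.9 57.8] 2.99 0.016 [[435.0, 309.0], [472.6, 364.1]]
spray 950 [543.1 359.1] [30.4 24.6] 71.65 0.061 [[531.2, 345.7], [552.1, 372.4]]
vb 1208 [363.5 308.1] [44.8 36.2] 75.14 0.03 [[344.6, 286.4], [384.1, 332.2]]
```

Request:
{"name": "send_rows", "arguments": {"moves": [[60,[25,2,-33],-0.5],[60,[60,4,-65],-0.7],[60,[95,4,-65],-0.7],[60,[130,4,-65],-0.7],[60,[130,4,-65],-0.7]]}}

```text
time_s: 3.22
position: [0.451, 0.3859, 0.2321]
ee_rot: [-1.11, 1.557, -2.604]
wrist_force: [-1.9, -1.2, -0.9]
finger_gap: 0.0652
```

```bash
python3 - <<'E'
from h import *
shift(.4493,.390,.188,4.5); snap('wrist','w3'); snap('side','d3')
E
```

```text
t 3.22 p [0.451  0.3859 0.2321] yhead 4.38 q1,q6 [0.51 0.43] shift [44.  -0.9 -4.5] [np.float64(-0.1), np.float64(179.9)]
```

View pics/w3.png

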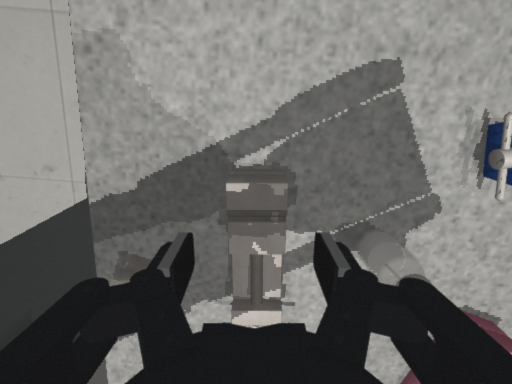

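View pics/d3.png

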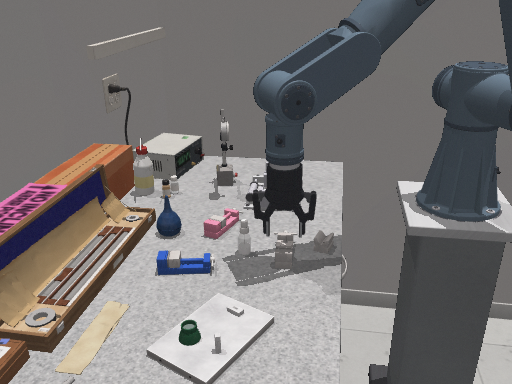

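The wrist and side views show the open fingers straddling the jaws, which lie near (257,200) in the wrist image, with the fingertips at about (268,234) and (302,232) in the side image. I'll measure the tip height.

```bash
python3 - <<'E'
from h import *
c={k:v for k,v in np.load('pics/d3.npz').items()}
P=pts(c)
for b in ((258,215,276,240),(294,215,312,240)):
    q=P[b[1]:b[3],b[0]:b[2]].reshape(-1,3); g=c['image'][b[1]:b[3],b[0]:b[2]].reshape(-1,3).max(1)
    q=q[(g<60)&(q[:,2]>.03)&(abs(q[:,1]-.39)<.05)]; print(len(q),np.percentile(q[:,2],[0,2,5]).round(4),q[:,:2].min(0).round(3),q[:,:2].max(0).round(3))
s,p,R=tool(); print(p)
E
```

```text
91 [0.0768 0.0814 0.0845] [0.479 0.392] [0.505 0.406]
129 [0.0788 0.0807 0.0829] [0.391 0.384] [0.421 0.4  ]
[0.453847   0.38729896 0.23910185]
```

Request:
{"name": "send_rows", "arguments": {"moves": [[60,[15,-4.4,-3],0],[60,[35,-4.4,-3],0],[60,[50,-4.4,-3],0],[60,[59,-4.4,-3],0],[60,[59,-4.4,-3],0]]}}

```text
time_s: 3.73
position: [0.4499, 0.3906, 0.1816]
ee_rot: [1.889, 1.57, 0.396]
wrist_force: [-0.2, -0.3, 0.5]
finger_gap: 0.0653
```

```bash
python3 - <<'E'
from h import *
snap('wrist','w4');shift(.4493,.390,.18,4.5)
E
```

```text
t 3.78 p [0.4501 0.3909 0.1823] yhead 4.48 q1,q6 [0.52 0.44] shift [ 2.3 -0.9  0.9] [np.float64(-0.0), np.float64(180.0)]
```

View pics/w4.png

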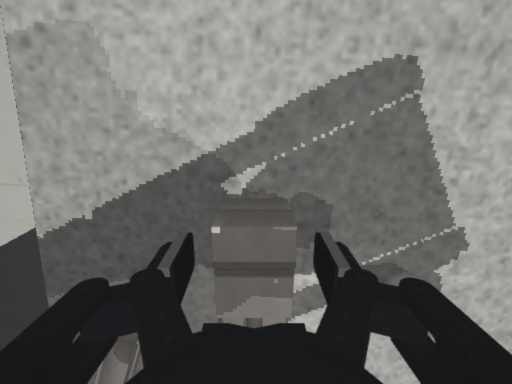

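The jaws (215–295, 215–320) sit centred between the pads, so I'll close.

Request:
{"name": "send_rows", "arguments": {"moves": [[255,[0,0,0],0],[255,[0,0,0],0],[255,[0,0,0],0],[255,[0,0,0],0],[255,[0,0,0],0]], "newtons": 100}}

```text
time_s: 4.2
position: [0.4501, 0.3916, 0.183]
ee_rot: [1.96, 1.568, 0.468]
wrist_force: [-1.0, -1.8, 6.5]
finger_gap: 0.0355
```

Request:
{"name": "send_rows", "arguments": {"moves": [[255,[-5,0,0],0],[255,[-10,0,0],0],[255,[-20,0,0],0],[255,[-30,0,0],0],[255,[-30,0,0],0]]}}

```text
time_s: 4.62
position: [0.4499, 0.3917, 0.2133]
ee_rot: [2.019, 1.567, 0.528]
wrist_force: [0.5, 0.2, -5.9]
finger_gap: 0.0363
```

```bash
python3 - <<'E'
from h import *
c=snap('wrist','w5');snap('side','d5'); shift(.4493,.390,.18,4.5); print(telemetry.read_state()['finger_gap'])
c=snap('side','d5'); im=c['image'][170:290,220:360,::-1]; cv2.imwrite('pics/d5z.png',cv2.resize(im,None,fx=4,fy=4))
E
```

```text
t 4.72 p [0.4494 0.3913 0.2116] yhead 4.56 q1,q6 [0.52 0.44] shift [31.6 -0.3  1.3] [np.float64(0.1), np.float64(-179.9)]
0.036379480173915235
```

View pics/d5z.png

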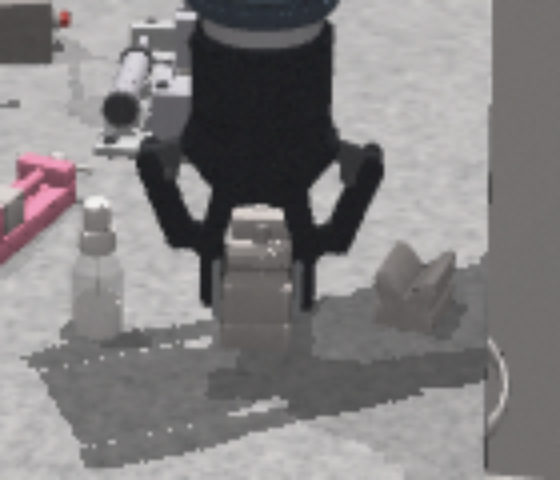

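View pics/w5.png

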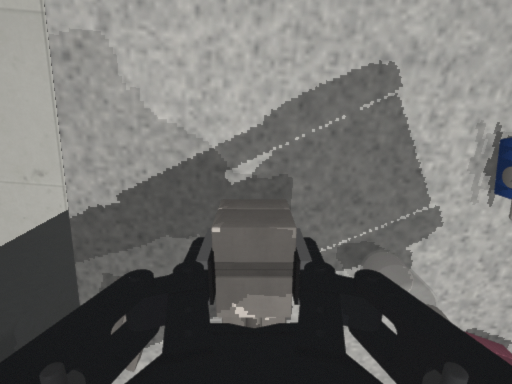

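The vise is held level and clear of the table, gap 36 mm. I'll carry it to the loading place.

Request:
{"name": "send_rows", "arguments": {"moves": [[255,[-10,0,10],0],[255,[-22,0,32],0],[255,[-28,0,60],0],[255,[-28,0,90],0.5],[255,[-28,0,120],1]]}}

```text
time_s: 5.18
position: [0.4584, 0.2706, 0.2388]
ee_rot: [1.728, 1.57, 0.22]
wrist_force: [1.3, -0.5, -6.1]
finger_gap: 0.0359
```

Request:
{"name": "send_rows", "arguments": {"moves": [[255,[0,0,30],0.5],[255,[0,0,60],1],[255,[0,0,90],1.4],[255,[0,0,115],1.4],[255,[0,0,130],1.4]]}}

```text
time_s: 5.6
position: [0.4664, 0.1394, 0.2383]
ee_rot: [-1.03, 1.569, -2.565]
wrist_force: [-0.3, -0.0, -5.5]
finger_gap: 0.0361
```

```bash
python3 - <<'E'
from h import *
shift(.4767,.065,.205,2.1)
E
```

```text
t 5.6 p [0.4664 0.1394 0.2383] yhead 2.07 q1,q6 [0.05 0.01] shift [33.3  7.6 74.7] [np.float64(-0.0), np.float64(180.0)]
```

Request:
{"name": "send_rows", "arguments": {"moves": [[255,[5,3,25],0],[255,[12,5,50],0],[255,[20,7.5,70],0],[255,[25,7.5,75],0],[255,[28,7.5,75],0]]}}

```text
time_s: 6.02
position: [0.4768, 0.0658, 0.2098]
ee_rot: [-1.671, 1.569, 3.076]
wrist_force: [-0.1, 0.0, -6.6]
finger_gap: 0.0364
```

```bash
python3 - <<'E'
from h import *
snap('wrist','w6');snap('side','d6');snap('scene','s6'); shift(.4767,.065,.193,2.1)
for n,b in(('d6',(200,120,340,225)),('s6',(250,130,400,240))):
    im=cv2.imread(f'pics/{n}.png')[b[1]:b[3],b[0]:b[2]]; cv2.imwrite(f'pics/{n}z.png',cv2.resize(im,None,fx=5,fy=5,interpolation=cv2.INTER_CUBIC))
E
```

```text
t 6.17 p [0.4766 0.0678 0.2103] yhead 2.17 q1,q6 [-0.11 -0.14] shift [17.3  0.   2.8] [np.float64(0.1), np.float64(-179.9)]
```

View pics/d6z.png

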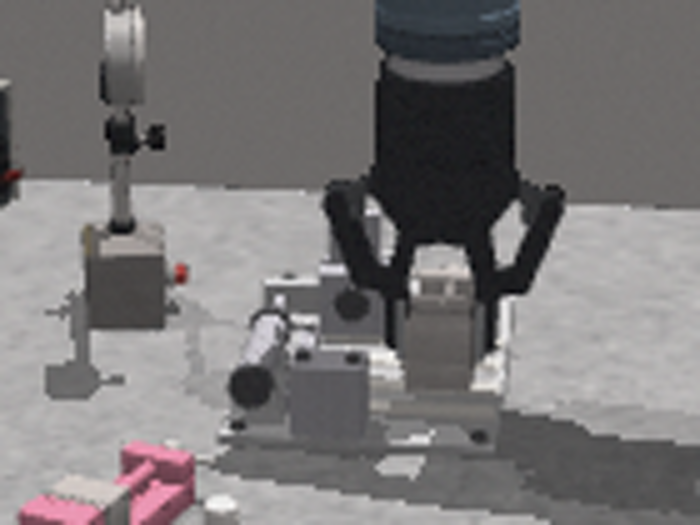

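View pics/s6z.png

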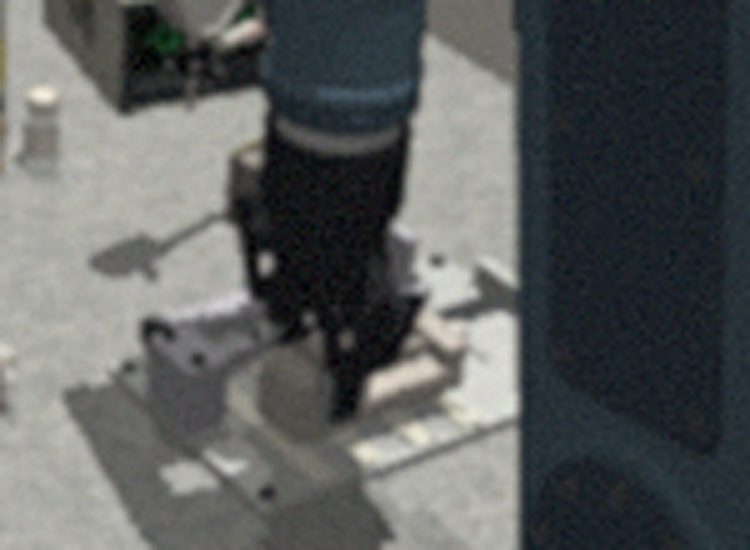

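View pics/w6.png

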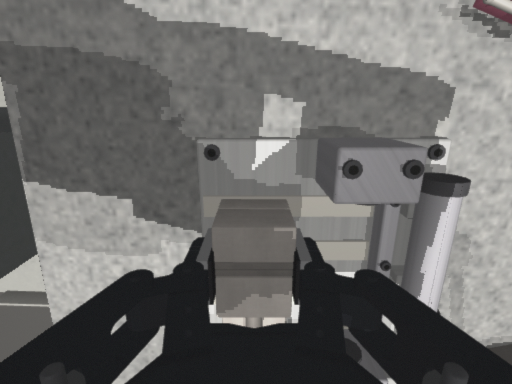

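```bash
python3 - <<'E'
from h import *
c={k:v for k,v in np.load('pics/w6.npz').items()}
P=pts(c); z=P[...,2]
a=np.radians(2.1); Q=P[...,:2]*1000; nx=Q@[np.cos(a),np.sin(a)]; ny=Q@[-np.sin(a),np.cos(a)]
def r(n,b,z0,z1):
    m=np.zeros(z.shape,bool); m[b[1]:b[3],b[0]:b[2]]=1; m&=(z>z0)&(z<z1)
    q=Q[m].astype(np.float32); t=cv2.minAreaRect(q); print(n,m.sum(),np.round(t[0],1),np.round(t[1],1),round(t[2],1),'zmed',np.median(z[m]).round(4),'nx',np.percentile(nx[m],[1,99]).round(1),'ny',np.percentile(ny[m],[1,99]).round(1))
r('anvil',(310,130,430,210),.046,.058)
r('visetop',(205,195,300,320),.058,.080)
r('fence',(360,190,410,330),.016,.028)
for u,v in((212,152),(436,152)):
    print(P[v,u].round(4),nx[v,u].round(1),ny[v,u].round(1))
E
```

```text
anvil 5253 [533.4 108.5] [42.4 28. ] 2.1 zmed 0.0514 nx [516.1 556.9] ny [ 75.4 102.6]
visetop 8619 [474.8  63. ] [44.7 49.9] 0.6 zmed 0.0659 nx [457.6 497.4] ny [22.1 69.9]
fence 1682 [564.3  44.2] [20.4 85. ] 6.4 zmed 0.0212 nx [555.8 574.4] ny [ 8.8 64.7]
[0.4488 0.1104 0.01  ] 452.6 93.8
[0.5835 0.1154 0.0116] 587.4 94.0
```

Request:
{"name": "send_rows", "arguments": {"moves": [[255,[5,0,0],0],[255,[10,0,0],0],[255,[13,0,0],0],[255,[15,0,0],0],[255,[15,0,0],0]]}}

```text
time_s: 6.58
position: [0.4767, 0.0674, 0.1951]
ee_rot: [-1.745, 1.57, 3.005]
wrist_force: [0.6, -0.2, -6.4]
finger_gap: 0.0363
```

```bash
python3 - <<'E'
from h import *
shift(.4767,.065,.193,2.1); print(telemetry.read_state()['wrist_force'])
E
```

```text
t 6.58 p [0.4767 0.0674 0.1951] yhead 2.19 q1,q6 [-0.11 -0.14] shift [ 2.1 -0.1  2.4] [np.float64(0.1), np.float64(-179.9)]
[ 0.59554013 -0.15876289 -6.41619006]
```

Request:
{"name": "send_rows", "arguments": {"moves": [[255,[0.7,0,0],0],[255,[1.4,0,0],0],[255,[2,0,0],0],[255,[2,0,0],0]]}}

```text
time_s: 6.92
position: [0.4771, 0.067, 0.1937]
ee_rot: [1.597, 1.571, 0.064]
wrist_force: [0.2, -0.4, -6.0]
finger_gap: 0.0358
```

Request:
{"name": "send_rows", "arguments": {"moves": [[255,[0.7,0,0],0],[255,[1.4,0,0],0],[255,[1.8,0,0],0],[255,[1.8,0,0],0]]}}

```text
time_s: 7.25
position: [0.4779, 0.067, 0.193]
ee_rot: [1.404, 1.569, -0.129]
wrist_force: [-1.4, 0.7, 5.7]
finger_gap: 0.0359
```

Request:
{"name": "send_rows", "arguments": {"moves": [[60,[0,0,0],0],[60,[0,0,0],0],[60,[0,0,0],0],[60,[0,0,0],0],[60,[-10,0,0],0]]}}

```text
time_s: 7.67
position: [0.4762, 0.0671, 0.2007]
ee_rot: [-1.696, 1.568, 3.054]
wrist_force: [0.0, 0.1, -0.7]
finger_gap: 0.0656
```

Request:
{"name": "send_rows", "arguments": {"moves": [[60,[-35,0,0],0],[60,[-70,0,0],0],[60,[-100,0,0],0],[60,[-120,0,0],0],[60,[-120,0,0],0]]}}

```text
time_s: 8.08
position: [0.4788, 0.067, 0.3276]
ee_rot: [1.426, 1.561, -0.107]
wrist_force: [1.5, -0.4, 0.5]
finger_gap: 0.0653
```

```bash
python3 - <<'E'
from h import *
c=snap('wrist','w7');shift(.539,.0,.33,92.1); print(telemetry.read_state()['finger_gap'])
P=pts(c); z=P[...,2]
a=np.radians(2.1); Q=P[...,:2]*1000; nx=Q@[np.cos(a),np.sin(a)]; ny=Q@[-np.sin(a),np.cos(a)]
def r(n,x0,x1,y0,y1,z0,z1):
    m=(c['range_z']>0)&(nx>x0)&(nx<x1)&(ny>y0)&(ny<y1)&(z>z0)&(z<z1)
    q=Q[m].astype(np.float32); t=cv2.minAreaRect(q); print(n,m.sum(),np.round(t[0],1),np.round(t[1],1),round(t[2],1),'zmed',np.median(z[m]).round(4),'nx',np.percentile(nx[m],[1,99]).round(1),'ny',np.percentile(ny[m],[1,99]).round(1))
r('anvil',505,570,70,115,.046,.058); r('jaw',440,510,5,85,.042,.058); r('viseall',430,510,-80,85,.02,.058)
E
```

```text
t 8.13 p [0.478  0.0671 0.3251] yhead 2.17 q1,q6 [-0.11 -0.14] shift [-4.5 58.4 69.3] [np.float64(-89.9), np.float64(90.1)]
0.06544681765993732
anvil 1518 [533.4 108.5] [42.1 27.4] 2.2 zmed 0.0515 nx [516.1 557. ] ny [ 75.4 102.5]
jaw 2042 [477.2  64.6] [37.5 48.8] 2.6 zmed 0.0491 nx [461.3 497.6] ny [23.1 70.9]
viseall 4439 [478.9  25.9] [ 56.1 125.8] 1.8 zmed 0.0396 nx [460.3 498.1] ny [-50.8  71. ]
```

View pics/w7.png

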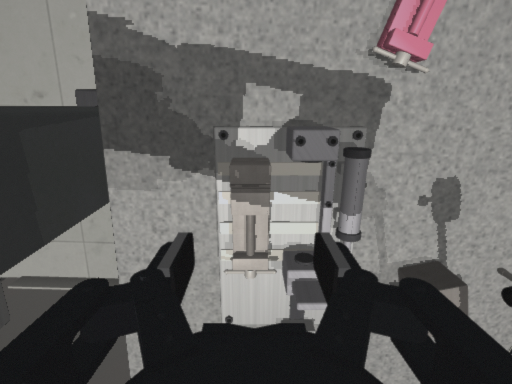

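Request:
{"name": "send_rows", "arguments": {"moves": [[255,[0,15,15],-7],[255,[0,30,30],-14],[255,[0,45,45],-21],[255,[0,60,60],-28],[255,[0,60,60],-35]], "newtons": 60}}

```text
time_s: 8.55
position: [0.5409, 0.0071, 0.3209]
ee_rot: [-0.687, 1.57, -1.605]
wrist_force: [0.3, -0.0, 1.0]
finger_gap: 0.0048
```

Request:
{"name": "send_rows", "arguments": {"moves": [[255,[0,0,0],-7],[255,[0,0,0],-14],[255,[0,0,0],-21],[255,[0,0,0],-28],[255,[0,0,0],-35]]}}

```text
time_s: 8.97
position: [0.5386, 0.0094, 0.3203]
ee_rot: [-3.038, 1.568, 2.94]
wrist_force: [0.6, -0.4, -0.2]
finger_gap: -0.0001
```

Request:
{"name": "send_rows", "arguments": {"moves": [[255,[0,0,0],-7],[255,[0,0,0],-14],[255,[0,0,0],-20],[255,[0,0,0],-20]]}}

```text
time_s: 9.3
position: [0.5387, 0.0095, 0.3204]
ee_rot: [2.91, 1.568, 2.951]
wrist_force: [-0.6, 0.7, 0.0]
finger_gap: 0.0002
```

```bash
python3 - <<'E'
from h import *
shift(.539,.003,.24,92.1); print(tool()[2].round(3), telemetry.read_state()['wrist_force'])
E
```

```text
t 9.3 p [0.5387 0.0095 0.3204] yhead 92.36 q1,q6 [-0.2  -1.81] shift [80.4 -6.6  0.3] [np.float64(0.3), np.float64(-179.7)]
[[-0.003 -0.041  0.999]
 [ 0.001  0.999  0.041]
 [-1.     0.001 -0.003]] [-0.60542965  0.68872916  0.01550504]
```

Descend beside the tab, first to 0.26, and look.

Request:
{"name": "send_rows", "arguments": {"moves": [[255,[20,-2,0],0],[255,[45,-4,0],0],[255,[60,-4,0],0],[255,[60,-4,0],0]]}}

```text
time_s: 9.63
position: [0.5373, 0.0057, 0.2575]
ee_rot: [2.899, 1.563, 2.933]
wrist_force: [-0.0, 0.2, -0.0]
finger_gap: 0.0001
```

```bash
python3 - <<'E'
from h import *
shift(.539,.003,.24,92.1); 
for n,b in(('side',(200,120,340,225)),('scene',(250,130,400,240))):
    im=snap(n,n+'8')['image'][b[1]:b[3],b[0]:b[2],::-1]; cv2.imwrite(f'pics/{n}8z.png',cv2.resize(im,None,fx=5,fy=5,interpolation=cv2.INTER_CUBIC))
E
```

```text
t 9.63 p [0.5373 0.0057 0.2575] yhead 91.96 q1,q6 [-0.21 -1.82] shift [17.5 -2.8  1.8] [np.float64(-0.1), np.float64(179.9)]
```

View pics/side8z.png

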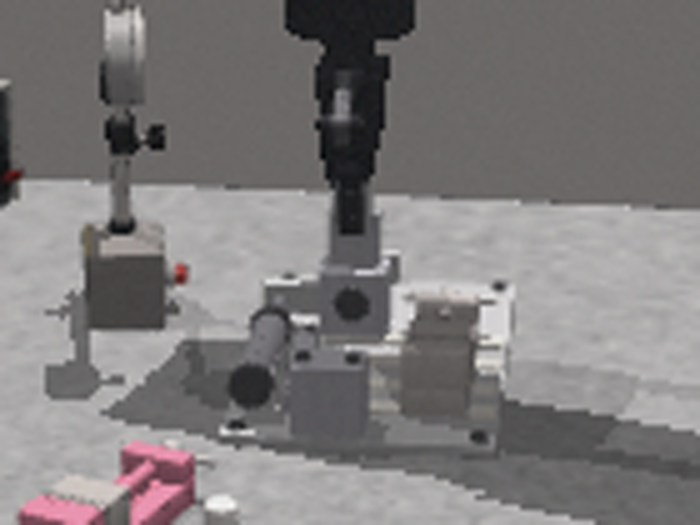

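View pics/scene8z.png

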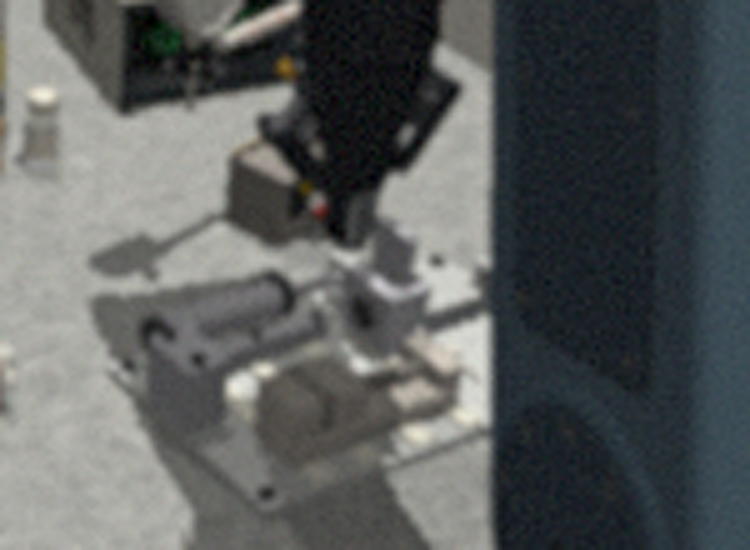

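Request:
{"name": "send_rows", "arguments": {"moves": [[255,[6,-1,0],0],[255,[12,-2,0],0],[255,[17,-3,0.5],0],[255,[17,-4,0.5],0],[255,[17,-6,0.5],0]]}}

```text
time_s: 10.15
position: [0.5401, -0.0006, 0.2448]
ee_rot: [2.875, 1.57, 2.912]
wrist_force: [-0.0, -1.0, 1.0]
finger_gap: -0.0
```

Request:
{"name": "send_rows", "arguments": {"moves": [[255,[0,-1,0],0],[255,[0,-2,0],0],[255,[0,-3,0],0],[255,[0,-4,0],0],[255,[0,-5,0],0]]}}

```text
time_s: 10.57
position: [0.5404, -0.0057, 0.245]
ee_rot: [-0.191, 1.571, -0.153]
wrist_force: [0.0, 1.2, 0.1]
finger_gap: 0.0004
```

Request:
{"name": "send_rows", "arguments": {"moves": [[255,[0,-1,0],0],[255,[0,-2,0],0],[255,[0,-3,0],0],[255,[0,-4,0],0],[255,[0,-5,0],0]]}}

```text
time_s: 10.98
position: [0.5405, -0.0107, 0.2449]
ee_rot: [1.94, 1.571, 1.978]
wrist_force: [0.4, 0.3, 0.3]
finger_gap: 0.0
```

Request:
{"name": "send_rows", "arguments": {"moves": [[255,[0,-1,0],0],[255,[0,-2,0],0],[255,[0,-3,0],0],[255,[0,-4,0],0],[255,[0,-5,0],0]]}}

```text
time_s: 11.4
position: [0.5406, -0.0144, 0.2449]
ee_rot: [1.579, 1.568, 1.616]
wrist_force: [0.8, 9.1, 1.7]
finger_gap: 0.0004
```

Request:
{"name": "send_rows", "arguments": {"moves": [[255,[0,-1.1,0],0],[255,[0,-2.2,0],0],[255,[0,-3.3,0],0],[255,[0,-4.4,0],0],[255,[0,-5.5,0],0]]}}

```text
time_s: 11.82
position: [0.5408, -0.0191, 0.2449]
ee_rot: [1.574, 1.566, 1.612]
wrist_force: [1.8, 13.2, 2.4]
finger_gap: 0.0002
```

Request:
{"name": "send_rows", "arguments": {"moves": [[255,[0,-1.1,0],0],[255,[0,-2.2,0],0],[255,[0,-3.3,0],0],[255,[0,-4.4,0],0],[255,[0,-5.5,0],0]]}}

```text
time_s: 12.23
position: [0.541, -0.0243, 0.2449]
ee_rot: [1.577, 1.566, 1.615]
wrist_force: [1.6, 14.3, 3.4]
finger_gap: -0.0001
```

Request:
{"name": "send_rows", "arguments": {"moves": [[255,[0,-1.1,0],0],[255,[0,-2.2,0],0],[255,[0,-3.3,0],0],[255,[0,-4.4,0],0],[255,[0,-5.5,0],0]]}}

```text
time_s: 12.65
position: [0.5412, -0.0297, 0.2449]
ee_rot: [1.594, 1.566, 1.632]
wrist_force: [2.4, 14.0, 3.4]
finger_gap: -0.0001
```

```bash
python3 - <<'E'
from h import *
shift(.541,-.073,.245,92.1); 
for n,b in(('side',(200,120,340,225)),('scene',(250,130,400,240))):
    im=snap(n,n+'9')['image'][b[1]:b[3],b[0]:b[2],::-1]; cv2.imwrite(f'pics/{n}9z.png',cv2.resize(im,None,fx=5,fy=5,interpolation=cv2.INTER_CUBIC))
E
```

```text
t 12.65 p [ 0.5412 -0.0297  0.2449] yhead 92.17 q1,q6 [-0.28 -1.89] shift [ -0.4 -43.3  -1.8] [np.float64(0.1), np.float64(-179.9)]
```

View pics/scene9z.png

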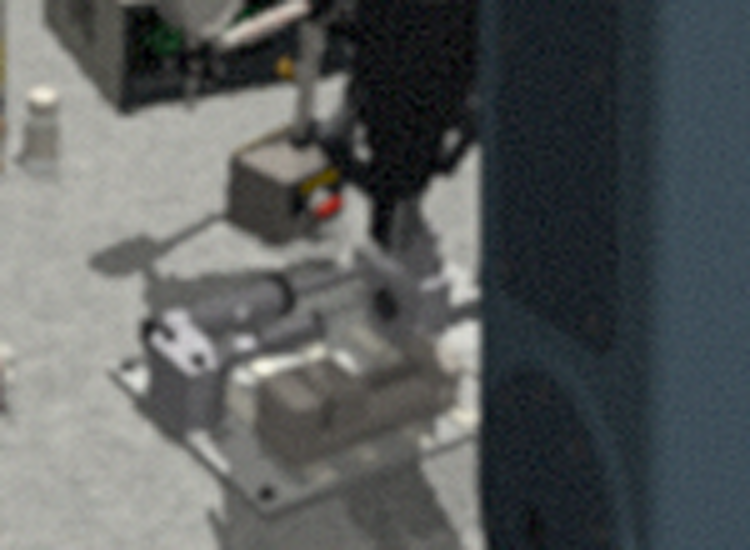

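Request:
{"name": "send_rows", "arguments": {"moves": [[255,[0,-1.2,0],0],[255,[0,-2.4,0],0],[255,[0,-3.6,0],0],[255,[0,-4.8,0],0],[255,[0,-6,0],0]]}}

```text
time_s: 13.17
position: [0.5414, -0.0357, 0.2448]
ee_rot: [1.61, 1.565, 1.647]
wrist_force: [0.4, 15.1, 3.9]
finger_gap: 0.0001
```

Request:
{"name": "send_rows", "arguments": {"moves": [[255,[0,-1.2,0],0],[255,[0,-2.4,0],0],[255,[0,-3.6,0],0],[255,[0,-4.8,0],0],[255,[0,-6,0],0]]}}

```text
time_s: 13.58
position: [0.5416, -0.0415, 0.2449]
ee_rot: [1.612, 1.565, 1.65]
wrist_force: [1.3, 15.8, 3.3]
finger_gap: -0.0004
```

Request:
{"name": "send_rows", "arguments": {"moves": [[255,[0,-1.2,0],0],[255,[0,-2.4,0],0],[255,[0,-3.6,0],0],[255,[0,-4.8,0],0],[255,[0,-6,0],0]]}}

```text
time_s: 14.0
position: [0.5418, -0.0474, 0.2448]
ee_rot: [1.621, 1.565, 1.658]
wrist_force: [0.5, 16.4, 3.6]
finger_gap: 0.0002
```

Request:
{"name": "send_rows", "arguments": {"moves": [[255,[0,-1.2,0],0],[255,[0,-2.4,0],0],[255,[0,-3.6,0],0],[255,[0,-4.8,0],0],[255,[0,-6,0],0]]}}

```text
time_s: 14.42
position: [0.5421, -0.0533, 0.2448]
ee_rot: [1.64, 1.565, 1.678]
wrist_force: [0.8, 16.2, 3.3]
finger_gap: -0.0003
```

Request:
{"name": "send_rows", "arguments": {"moves": [[255,[0,-1.2,0],0],[255,[0,-2.4,0],0],[255,[0,-3.6,0],0],[255,[0,-4.8,0],0],[255,[0,-6,0],0]]}}

```text
time_s: 14.83
position: [0.5423, -0.0593, 0.2449]
ee_rot: [1.627, 1.565, 1.665]
wrist_force: [1.1, 16.7, 4.1]
finger_gap: -0.0007
```

Request:
{"name": "send_rows", "arguments": {"moves": [[255,[0,-1.2,0],0],[255,[0,-2.4,0],0],[255,[0,-3.6,0],0],[255,[0,-4.8,0],0],[255,[0,-6,0],0]]}}

```text
time_s: 15.25
position: [0.5425, -0.0652, 0.2448]
ee_rot: [1.646, 1.565, 1.684]
wrist_force: [1.2, 16.7, 4.5]
finger_gap: -0.0002
```

```bash
python3 - <<'E'
from h import *
shift(.541,-.073,.245,92.1); 
for n,b in(('side',(200,120,340,225)),('scene',(250,130,400,240)),('wrist',(0,0,512,384))):
    im=snap(n,n+'10')['image'][b[1]:b[3],b[0]:b[2],::-1]; f=5 if n!='wrist' else 1; cv2.imwrite(f'pics/{n}10z.png',cv2.resize(im,None,fx=f,fy=f,interpolation=cv2.INTER_CUBIC))
E
```

```text
t 15.25 p [ 0.5425 -0.0652  0.2448] yhead 92.18 q1,q6 [-0.34 -1.95] shift [-0.2 -7.7 -1.8] [np.float64(0.1), np.float64(-179.9)]
```

View pics/scene10z.png

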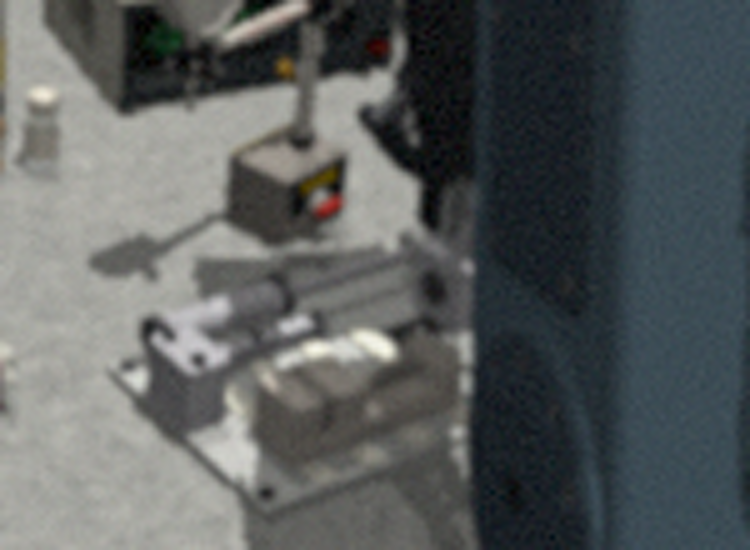

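View pics/wrist10z.png

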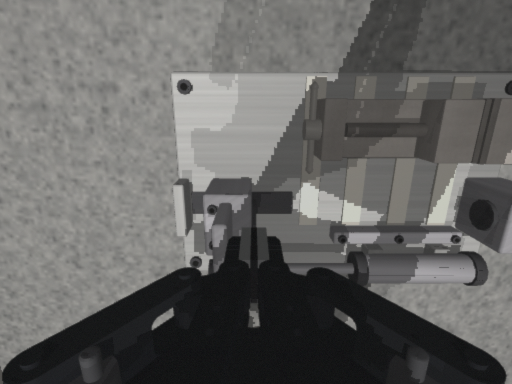

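Request:
{"name": "send_rows", "arguments": {"moves": [[255,[0,-1.2,0],0],[255,[0,-2.4,0],0],[255,[0,-3.6,0],0],[255,[0,-4.8,0],0],[255,[0,-6,0],0]]}}

```text
time_s: 15.82
position: [0.5428, -0.0714, 0.2448]
ee_rot: [1.654, 1.565, 1.692]
wrist_force: [1.0, 15.2, 5.0]
finger_gap: -0.0002
```

```bash
python3 - <<'E'
from h import *
shift(.439,.028,.178,92.1)
E
```

```text
t 15.82 p [ 0.5428 -0.0714  0.2448] yhead 92.17 q1,q6 [-0.35 -1.96] shift [ 67.5 102.9 -99.9] [np.float64(0.1), np.float64(-179.9)]
```

Request:
{"name": "send_rows", "arguments": {"moves": [[88,[-3,25,-10],0],[88,[-3,52,-38],0],[88,[-3,80,-68],0],[88,[-3,100,-95],0],[88,[12,104,-102],0]]}}

```text
time_s: 16.23
position: [0.4341, 0.0285, 0.2338]
ee_rot: [1.693, 1.57, 1.733]
wrist_force: [0.5, 1.0, 0.1]
finger_gap: 0.0558
```

Request:
{"name": "send_rows", "arguments": {"moves": [[88,[15,0,0],0],[88,[30,0,0],0],[88,[43,0,0],0],[88,[52,0,0],0],[88,[55,0,0],0]]}}

```text
time_s: 16.65
position: [0.4366, 0.0261, 0.1768]
ee_rot: [2.959, 1.569, 2.997]
wrist_force: [-5.6, 1.4, 20.8]
finger_gap: 0.056
```

```bash
python3 - <<'E'
from h import *
shift(.439,.028,.178,92.1); im=snap('side','side11')['image'][120:225,200:340,::-1]; s=telemetry.read_state(); print(s['finger_gap'],s['wrist_force'])
cv2.imwrite('pics/side11z.png',cv2.resize(im,None,fx=5,fy=5,interpolation=cv2.INTER_CUBIC))
E
```

```text
t 16.65 p [0.4366 0.0261 0.1768] yhead 92.16 q1,q6 [-0.21 -1.82] shift [-1.2  1.8  2.5] [np.float64(0.1), np.float64(-179.9)]
0.05626382256938771 [-1.7709472   0.5254006   3.60210204]
```

View pics/side11z.png

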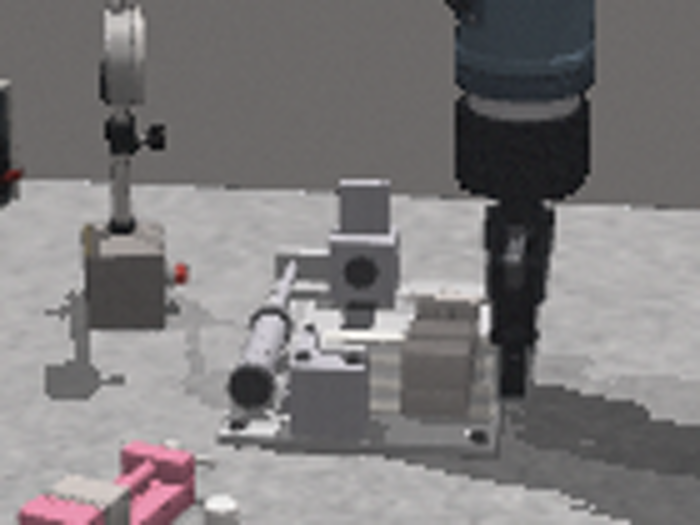

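Contact force on the way down shows that the tips reached the bed or strips. I'll raise 5 mm and push.

Request:
{"name": "send_rows", "arguments": {"moves": [[88,[-4,0,0],0],[88,[-5,1,3],0],[88,[-5,1,6],0],[88,[-5,1,9],0],[88,[-5,1,12],0]]}}

```text
time_s: 17.12
position: [0.4496, 0.0275, 0.1833]
ee_rot: [-0.316, 1.57, -0.278]
wrist_force: [-2.0, -0.6, 1.7]
finger_gap: 0.0561
```

Request:
{"name": "send_rows", "arguments": {"moves": [[88,[0,0,3],0],[88,[0,0,6],0],[88,[0,0,9],0],[88,[0,0,12],0],[88,[0,0,15],0]]}}

```text
time_s: 17.53
position: [0.4642, 0.0281, 0.1828]
ee_rot: [2.927, 1.57, 2.964]
wrist_force: [-1.1, -0.5, 0.2]
finger_gap: 0.0561
```

```bash
python3 - <<'E'
from h import *
shift(.506,.028,.183,92.1); im=snap('side','side12')['image'][120:225,200:340,::-1]; s=telemetry.read_state(); print(s['finger_gap'],s['wrist_force'])
cv2.imwrite('pics/side12z.png',cv2.resize(im,None,fx=5,fy=5,interpolation=cv2.INTER_CUBIC))
E
```

```text
t 17.53 p [0.4642 0.0281 0.1828] yhead 92.16 q1,q6 [-0.2 -1.8] shift [-0.3 -1.7 41.8] [np.float64(0.1), np.float64(-179.9)]
0.056142574333155164 [-1.20388818 -0.39500114 -0.73505627]
```

View pics/side12z.png

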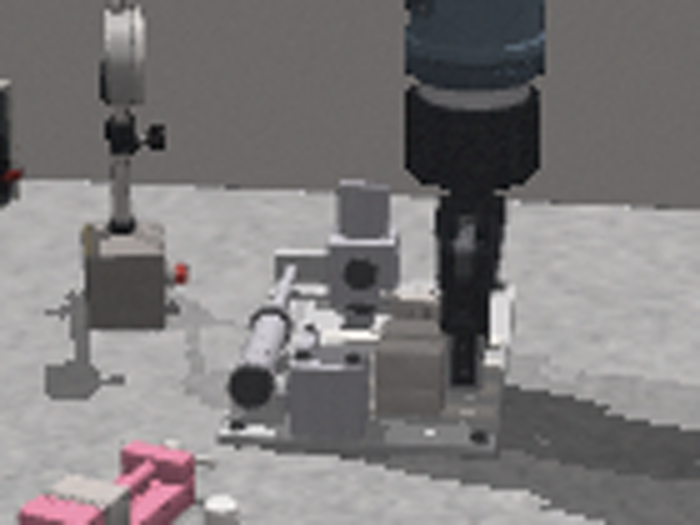

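Request:
{"name": "send_rows", "arguments": {"moves": [[88,[0,0,3.5],0],[88,[0,0,7],0],[88,[0,0,10.5],0],[88,[0,0,14],0],[88,[0,0,17.5],0]]}}

```text
time_s: 18.0
position: [0.4818, 0.0288, 0.1828]
ee_rot: [2.875, 1.571, 2.913]
wrist_force: [-0.9, 0.2, -1.2]
finger_gap: 0.0562
```

Request:
{"name": "send_rows", "arguments": {"moves": [[88,[0,0,3.5],0],[88,[0,0,7],0],[88,[0,0,10],0],[88,[0,0,13],0],[88,[0,0,15],0]]}}

```text
time_s: 18.42
position: [0.4969, 0.0293, 0.1829]
ee_rot: [-0.229, 1.571, -0.191]
wrist_force: [-1.5, -0.0, 0.2]
finger_gap: 0.056
```

Request:
{"name": "send_rows", "arguments": {"moves": [[88,[0,0,1.5],0],[88,[0,0,3],0],[88,[0,0,4.5],0],[88,[0,0,6],0]]}}

```text
time_s: 18.75
position: [0.5026, 0.0295, 0.1829]
ee_rot: [-3.092, 1.571, -3.054]
wrist_force: [-1.1, 0.5, 0.9]
finger_gap: 0.0556
```

Request:
{"name": "send_rows", "arguments": {"moves": [[88,[0,0,1.2],0],[88,[0,0,2.4],0],[88,[0,0,3.6],0],[88,[0,0,4],0]]}}

```text
time_s: 19.08
position: [0.5067, 0.0297, 0.1829]
ee_rot: [-0.101, 1.571, -0.063]
wrist_force: [-0.9, 0.0, 0.7]
finger_gap: 0.0558
```

```bash
python3 - <<'E'
from h import *
im=snap('side','side13')['image'][120:225,200:340,::-1]; s=telemetry.read_state(); print(s['time_s'],s['finger_gap'],s['wrist_force'],s['position'])
cv2.imwrite('pics/side13z.png',cv2.resize(im,None,fx=5,fy=5,interpolation=cv2.INTER_CUBIC))
E
```

```text
19.1333 0.0559238569847099 [ 0.06456126 -0.62852642  0.01918941] [0.5066807  0.02965633 0.18294734]
```

View pics/side13z.png

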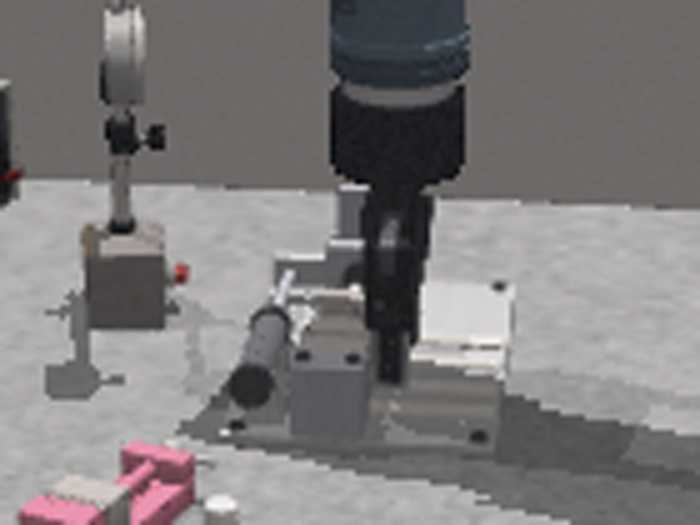

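Request:
{"name": "send_rows", "arguments": {"moves": [[88,[0,0,1],0],[88,[0,0,2],0],[88,[0,0,3],0]]}}

```text
time_s: 19.38
position: [0.5082, 0.0298, 0.1825]
ee_rot: [3.08, 1.566, 3.117]
wrist_force: [-10.9, -1.7, 6.8]
finger_gap: 0.0559
```

```bash
python3 - <<'E'
from h import *
s=telemetry.read_state(); print(s['time_s'],s['wrist_force'],s['position'])
c=snap('wrist','w13');P=pts(c); z=P[...,2]
a=np.radians(2.1); Q=P[...,:2]*1000; nx=Q@[np.cos(a),np.sin(a)]; ny=Q@[-np.sin(a),np.cos(a)]
def r(n,x0,x1,y0,y1,z0,z1):
    m=(c['range_z']>0)&(nx>x0)&(nx<x1)&(ny>y0)&(ny<y1)&(z>z0)&(z<z1)
    if m.sum()<5: return
    q=Q[m].astype(np.float32); t=cv2.minAreaRect(q); print(n,m.sum(),np.round(t[0],1),np.round(t[1],1),round(t[2],1),'zmed',np.median(z[m]).round(4),'nx',np.percentile(nx[m],[1,99]).round(1),'ny',np.percentile(ny[m],[1,99]).round(1))
r('anvil',500,580,74,115,.046,.058); r('jaw',500,580,5,73,.042,.058)
E
```

```text
19.3833 [-10.94782733  -1.71075358   6.83570352] [0.5081655  0.02982423 0.1824559 ]
anvil 644 [531.3 104. ] [20.2 48.5] 63.3 zmed 0.0508 nx [515.6 557.7] ny [ 74.2 102.1]
jaw 2280 [520.7  73.1] [60.2 45.3] 63.0 zmed 0.0491 nx [500.2 554.2] ny [22.1 70.2]
```

View pics/w13.png

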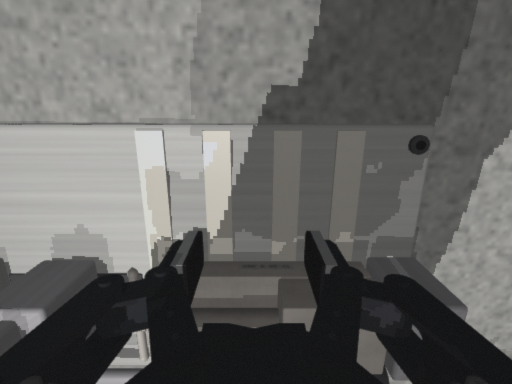

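Vise is against the fence (11 N). Retreat straight back.

Request:
{"name": "send_rows", "arguments": {"moves": [[88,[0,0,-4],0],[88,[0,0,-12],0],[88,[0,0,-30],0],[88,[0,0,-55],0],[88,[0,0,-75],0]]}}

```text
time_s: 19.85
position: [0.4331, 0.0271, 0.1828]
ee_rot: [0.094, 1.571, 0.132]
wrist_force: [-0.2, -0.3, -0.0]
finger_gap: 0.0562
```

Request:
{"name": "send_rows", "arguments": {"moves": [[88,[-20,0,0],0],[88,[-60,0,0],0],[88,[-100,0,0],0],[88,[-140,0,0],0],[88,[-160,0,0],0]]}}

```text
time_s: 20.27
position: [0.4353, 0.0269, 0.3478]
ee_rot: [-0.223, 1.563, -0.185]
wrist_force: [1.0, -0.4, -0.6]
finger_gap: 0.0558
```

```bash
cat > chk.py <<'E'
from h import *
import sys
c=snap('wrist',sys.argv[1]);P=pts(c); z=P[...,2]; s=telemetry.read_state(); print(s['time_s'],s['position'].round(4),s['wrist_force'].round(1))
a=np.radians(2.1); Q=P[...,:2]*1000; nx=Q@[np.cos(a),np.sin(a)]; ny=Q@[-np.sin(a),np.cos(a)]
def r(n,x0,x1,y0,y1,z0,z1):
    m=(c['range_z']>0)&(nx>x0)&(nx<x1)&(ny>y0)&(ny<y1)&(z>z0)&(z<z1)
    if m.sum()<5: print(n,'none');return
    q=Q[m].astype(np.float32); t=cv2.minAreaRect(q); print(n,m.sum(),np.round(t[0],1),np.round(t[1],1),round(t[2],1),'zmed',np.median(z[m]).round(4),'nx',np.percentile(nx[m],[1,99]).round(1),'ny',np.percentile(ny[m],[1,99]).round(1))
r('anvil',500,580,76,115,.050,.058); r('jaw',500,580,15,90,.042,.0502); r('tab',500,580,-150,-20,.08,.095); r('car',500,580,-150,-20,.0515,.06);r('vise low',500,558,-70,20,.02,.03)
E
python3 chk.py w14
python3 - <<'E'
from h import *
for n,b in(('side',(200,120,340,225)),('scene',(250,130,400,240))):
    im=snap(n,n+'14')['image'][b[1]:b[3],b[0]:b[2],::-1]; cv2.imwrite(f'pics/{n}14z.png',cv2.resize(im,None,fx=5,fy=5,interpolation=cv2.INTER_CUBIC))
E
```

```text
20.3167 [0.4363 0.0267 0.3503] [2.4 0.2 2.4]
anvil none
jaw 1237 [534.6  66.5] [38.8 48.3] 3.0 zmed 0.0488 nx [517.9 554.9] ny [22.7 68.4]
tab none
car 155 [524.  -80.4] [13.  24.5] 41.9 zmed 0.0534 nx [515.6 532.1] ny [-105.5  -87.7]
vise low 993 [537.7   6.2] [41.1 65.3] 2.8 zmed 0.0253 nx [517.5 557.6] ny [-41.  19.]
```

View pics/w14.png

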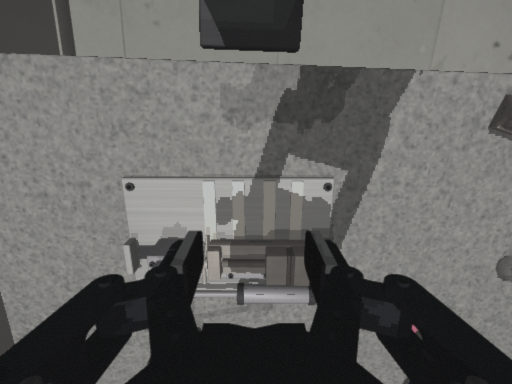

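Request:
{"name": "send_rows", "arguments": {"moves": [[88,[0,0,-20],0],[88,[0,0,-40],0],[88,[0,0,-60],0],[88,[0,0,-75],0],[88,[0,0,-75],0]]}}

```text
time_s: 20.83
position: [0.3569, 0.0246, 0.3406]
ee_rot: [2.858, 1.566, 2.895]
wrist_force: [0.9, -0.3, 0.2]
finger_gap: 0.0561
```

```bash
python3 chk.py w15
```

```text
20.8833 [0.3583 0.0244 0.3413] [0.3 0.5 0.1]
anvil none
jaw 205 [516.2  69.7] [54.7 18.4] 78.6 zmed 0.0451 nx [515.8 531.9] ny [22.6 78.1]
tab none
car none
vise low 734 [527.7   2.7] [21.4 73.1] 2.3 zmed 0.0251 nx [517.1 537.5] ny [-42.1  19.9]
```

View pics/w15.png

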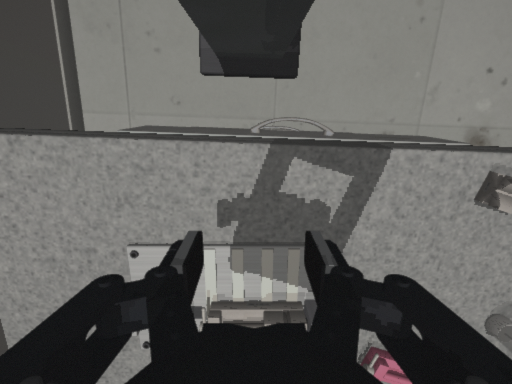

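Request:
{"name": "send_rows", "arguments": {"moves": [[88,[-30,0,20],0],[88,[-60,0,50],0],[88,[-75,0,85],0],[88,[-75,0,120],0],[88,[-75,0,150],0]]}}

```text
time_s: 21.3
position: [0.5127, 0.0299, 0.4183]
ee_rot: [-0.135, 1.568, -0.097]
wrist_force: [-0.4, -0.2, -0.6]
finger_gap: 0.0558
```

```bash
python3 chk.py w16
```

```text
21.35 [0.516  0.0294 0.4167] [-0.1 -2.6  1.2]
anvil 639 [532.8 108.8] [40.8 26.4] 2.2 zmed 0.0516 nx [516.2 556.5] ny [ 76.2 102. ]
jaw 1141 [534.3  75.9] [41.2 67.1] 2.7 zmed 0.0489 nx [516.2 554.8] ny [22.7 85.7]
tab 228 [539.1 -68.2] [30.9  8.5] 2.9 zmed 0.0868 nx [521.  551.4] ny [-91.9 -83.8]
car 449 [539.7 -67. ] [42.2 29.2] 2.9 zmed 0.0533 nx [516.  556.1] ny [-100.8  -72.4]
vise low 835 [538.3  -5.3] [40.4 89.5] 2.2 zmed 0.0254 nx [517.8 557.6] ny [-69.3  19.6]
```

View pics/w16.png

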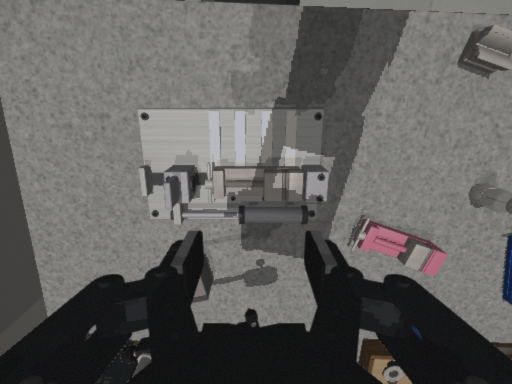

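The view shows the vise at (260,182) between carriage (180,185) and anvil (316,182), and the carriage is creeping shut. I'll monitor it.

```bash
cat > mon.py <<'E'
from h import *
import sys
a=np.radians(2.1)
for i in range(int(sys.argv[1])):
    c=camera('wrist')
    if i%20: continue
    P=pts(c); z=P[...,2]; Q=P[...,:2]*1000; nx=Q@[np.cos(a),np.sin(a)]; ny=Q@[-np.sin(a),np.cos(a)]
    B=(c['range_z']>0)&(nx>515)&(nx<558)
    t=B&(ny<-20)&(z>.08)&(z<.095); j=B&(nx<552)&(ny>5)&(ny<73.5)&(z>.042)&(z<.0505)
    print(round(float(telemetry.read_state()['time_s']),2),'tab',np.median(ny[t]).round(1) if t.any() else None,'jaw',np.percentile(ny[j],[1,99]).round(1),np.percentile(nx[j],[1,99]).round(1))
E
python3 mon.py 181
```

```text
21.4 tab -86.7 jaw [22.3 71. ] [518.  551.7]
22.4 tab -83.3 jaw [22.9 72. ] [518.  551.5]
23.4 tab -79.8 jaw [23.  71.9] [518.  551.4]
24.4 tab -76.5 jaw [22.9 71.2] [518.  551.5]
25.4 tab -73.2 jaw [23.  71.9] [517.9 551.5]
26.4 tab -71.5 jaw [23.  71.6] [517.9 551.4]
27.4 tab -71.5 jaw [23.  71.6] [518.  551.5]
28.4 tab -71.5 jaw [23.  71.5] [518.1 551.4]
29.4 tab -71.5 jaw [23.  71.7] [518.  551.5]
30.4 tab -71.5 jaw [23.  71.6] [517.9 551.5]
```

```bash
python3 - <<'E'
from h import *
c=snap('wrist','w17'); im=c['image'][100:235,130:340,::-1]; cv2.imwrite('pics/w17z.png',cv2.resize(im,None,fx=3.7,fy=3.7,interpolation=cv2.INTER_CUBIC))
P=pts(c);a=np.radians(2.1);z=P[...,2]; Q=P[...,:2]*1000; ny=Q@[-np.sin(a),np.cos(a)]
for v in (172,176,180,184,188):
    print(v,[(u,float(ny[v,u].round(1)),float((1000*z[v,u]).round(0)),int(c['image'][v,u].mean())) for u in range(294,312)])
shift(.52,.09,.30,92.1)
E
```

```text
172 [(294, 62.9, 29.0, 68), (295, 64.3, 29.0, 67), (296, 65.7, 28.0, 68), (297, 66.9, 29.0, 67), (298, 68.4, 28.0, 67), (299, 69.5, 29.0, 70), (300, 71.0, 28.0, 91), (301, 74.9, 14.0, 62), (302, 74.9, 21.0, 58), (303, 74.9, 29.0, 60), (304, 75.3, 33.0, 63), (305, 76.4, 35.0, 65), (306, 77.2, 37.0, 67), (307, 78.2, 39.0, 67), (308, 79.7, 38.0, 66), (309, 81.2, 37.0, 66), (310, 82.5, 36.0, 66), (311, 83.4, 38.0, 67)]
176 [(294, 60.4, 48.0, 128), (295, 61.4, 49.0, 128), (296, 62.7, 49.0, 127), (297, 63.8, 50.0, 128), (298, 65.2, 49.0, 127), (299, 66.2, 50.0, 126), (300, 67.8, 48.0, 125), (301, 68.9, 49.0, 124), (302, 70.0, 50.0, 119), (303, 74.9, 30.0, 89), (304, 74.9, 37.0, 63), (305, 74.8, 45.0, 62), (306, 75.1, 49.0, 80), (307, 75.8, 52.0, 129), (308, 77.1, 52.0, 146), (309, 78.5, 51.0, 148), (310, 79.8, 51.0, 149), (311, 80.8, 52.0, 151)]
180 [(294, 60.3, 50.0, 163), (295, 61.2, 52.0, 162), (296, 62.9, 49.0, 161), (297, 64.0, 50.0, 158), (298, 65.3, 50.0, 155), (299, 66.7, 49.0, 153), (300, 68.0, 49.0, 151), (301, 69.2, 49.0, 150), (302, 70.4, 49.0, 145), (303, 73.8, 38.0, 85), (304
[... 482 characters left out ...]
75.3, 51.0, 117), (307, 76.4, 52.0, 146), (308, 77.7, 52.0, 155), (309, 78.8, 53.0, 157), (310, 80.0, 52.0, 156), (311, 81.5, 51.0, 156)]
188 [(294, 60.7, 50.0, 157), (295, 62.0, 50.0, 154), (296, 63.4, 49.0, 152), (297, 64.5, 50.0, 150), (298, 65.9, 49.0, 149), (299, 67.1, 50.0, 149), (300, 68.1, 51.0, 148), (301, 69.9, 48.0, 148), (302, 70.6, 51.0, 138), (303, 73.2, 44.0, 79), (304, 74.5, 44.0, 60), (305, 74.8, 49.0, 71), (306, 75.4, 52.0, 127), (307, 76.7, 52.0, 150), (308, 78.1, 51.0, 150), (309, 79.3, 51.0, 150), (310, 80.7, 51.0, 153), (311, 81.7, 52.0, 153)]
t 30.45 p [0.5095 0.0298 0.4179] yhead 92.16 q1,q6 [-0.17 -1.78] shift [117.9  59.8  12.8] [np.float64(0.1), np.float64(-179.9)]
```

View pics/w17z.png

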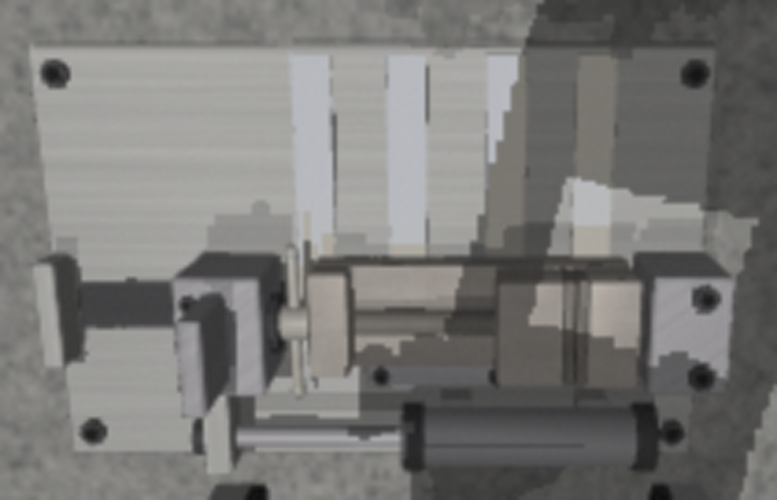

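Request:
{"name": "send_rows", "arguments": {"moves": [[88,[25,12,0],0],[88,[50,25,0],0],[88,[75,38,0],0],[88,[95,50,0],0],[88,[100,50,0],0]]}}

```text
time_s: 30.87
position: [0.5059, 0.0813, 0.3143]
ee_rot: [2.93, 1.565, 2.969]
wrist_force: [-1.0, -0.6, 0.2]
finger_gap: 0.0558
```

```bash
python3 - <<'E'
from h import *
c=snap('wrist','w18'); c=snap('wrist','w18'); shift(.5,.08,.3)
P=pts(c);a=np.radians(2.1);z=P[...,2]; Q=P[...,:2]*1000; ny=Q@[-np.sin(a),np.cos(a)]; nx=Q@[np.cos(a),np.sin(a)]
B=(c['range_z']>0)&(nx>515)&(nx<556)
for n,m in (('anv',B&(ny>72)&(ny<110)&(z>.0505)&(z<.056)),('jaw',B&(ny>0)&(ny<74)&(z>.045)&(z<.0525))):
    t=cv2.minAreaRect(Q[m].astype(np.float32)); print(n,m.sum(),np.round(t[0],1),np.round(t[1],1),round(t[2],2),np.percentile(ny[m],[0,1,99,100]).round(1),np.percentile(nx[m],[1,99]).round(1))
E
```

```text
t 30.97 p [0.5072 0.0799 0.3169] yhead 92.22 q1,q6 [-0.08 -1.68] shift [16.9  0.4 -7.1]
anv 1144 [532.2 108.1] [40.3 27.7] 1.92 [ 74.7  75.3 101.9 102.4] [516.6 555.5]
jaw 1987 [534.7  67.9] [38.  51.4] 2.66 [22.6 23.2 71.1 74. ] [518.1 554.6]
```

View pics/w18.png

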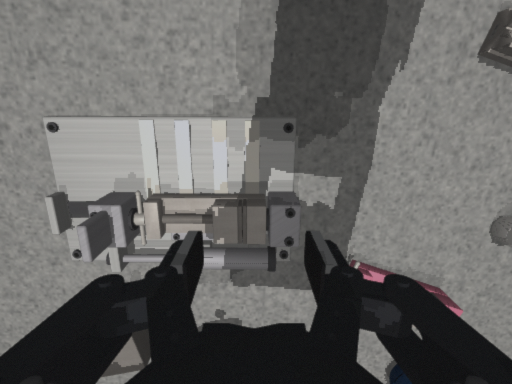

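```bash
python3 mon.py 1; python3 - <<'E'
from h import *
c=snap('side','sideF'); print(telemetry.read_state()['wrist_force']); print(workorder.finish_job())
E
```

```text
31.02 tab -70.4 jaw [23.2 72.4] [518.  551.5]
[-0.29314999  0.06176422  0.20287972]
the job is handed in; nothing more can be done
None
```

View pics/sideF.png

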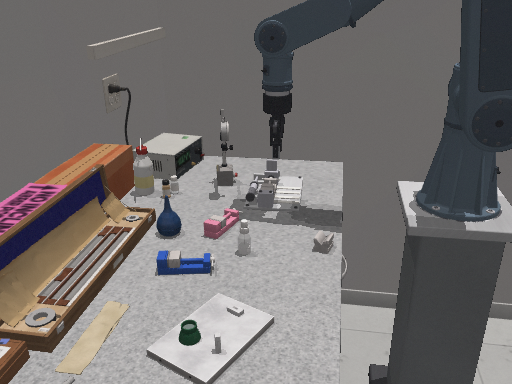

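The vise is loaded in the nest, and I handed the job in at about 31 s; no verdict was reported. The last checks show it at the fence and the anvil, with the carriage closed on it and at rest.

**What I did**
- I gripped the vise by its jaws and stood it on the strips about 57 mm in front of the seat.
- I pressed the tab back about 60 mm at about 14 mm/s, with 17 N at most.
- I then slid the vise in with two spread fingers until it met the fence at about 11 N, and backed off with the gap still open.

**Last checks**
- **Vise position:** it is centred in x to within 1 mm and square to about 0.5° (0.01 rad). The fixed-jaw end is within about 1 mm of where I worked out the pad face to be.
- **Carriage:** its reading did not change from 26.4 s to 30.4 s.
- **Robot and bystanders:** the arm is clear with no contact force. The V-block, spray bottle and dial stand look untouched in the final picture.

**What disagreed**
- **Carriage value:** the tab position gave about 20 mm pressed back by one reckoning and 23.5 mm by another, where 22 mm is expected. I put this down to camera error.
- **Anvil gap:** the pictures show about 3 mm between the vise and the anvil's block. I take that to be the protruding pad, because the depth readings show something there at pad height.
- **Unplanned contact:** the fingertips touched the bed or strips at about 21 N before the push, so I raised the tool 5 mm.

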